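# Lock the filter funnel onto the vacuum manifold

### The job

Take the amber filter funnel and lock it onto the free head of the vacuum manifold: let its two lugs drop into the slots of the collar, press it down against the sprung seal, turn it clockwise to the stop and let it spring up into its notches. Work gently, do not force the seal, collar or stop, leave the glassware and the dish alone, and let go at the end.

Things in the scene. Friction and masses are not known exactly. Their poses are not given: they have to be found in the camera images.
- funnel: the loose amber filter funnel: an open tube 54 mm across, 110 mm high, about 0.18 kg, standing upright on its blue foot; origin at the centre of its underside, z up. From 61 to 105 mm up it has a six-sided grip, 54 mm across flats (62 over corners); two flats face its +x and -x. The foot is a round spigot 60 mm across, 14 mm high, with a 2 mm chamfer below.
- lugs (a point): on the funnel's axis, 8 mm above its underside, at mid-height of the two blue lugs. They stick out of the foot along the funnel's +x and -x, to 37 mm from the axis, 9 mm wide, 4 mm thick (6 to 10 mm above the underside). A half turn makes no difference.
- seat (a point): centre of the free head's mouth, level with the collar's top, 131 mm above the bench; z up, y along the bar. Collar 84 mm, mouth 63 mm across. Two slots 12 mm wide, reaching 38 mm from the axis, face this point's +x and -x only to within 0.38 rad either way: the head is screwed on and its clocking must be seen or felt. Lugs lying on the collar hold the funnel's underside 6 mm below this point.
- ring (a point): centre of the black sealing ring, 9 mm below the seat. It is sprung: 1.2 N per mm, 8.5 mm travel. Press the funnel 7 to 8 mm down on it: the lugs, in the slots, pass below the lip and turn clockwise (seen from above) 0.65 rad to the middle of the end notches; stops 0.04 rad beyond. Let up there, the lugs rise 2.5 mm into the notches, funnel 4.5 mm below this point. Anticlockwise is walled.
- manifold: the fixed steel vacuum manifold: a 44 mm square bar 460 mm long along its y axis, its top 75 mm above the bench, with three filter heads 150 mm apart; origin on the bench below its middle. The free head stands at its -y end, the middle one is closed by a grey lid, the +y one carries a locked amber funnel reaching 228 mm above the bench.
- flask: glass volumetric flask with a white stopper, 64 mm across, 172 mm high, standing on the bench; origin at the centre of its underside. To be left alone.
- beaker: glass beaker, 68 mm across, 85 mm high, standing on the bench; origin at the centre of its underside. To be left alone.
- dish: low round glass dish with filter discs, 64 mm across, 16 mm high, on the bench; origin at the centre of its underside. To be left alone.
Things that resemble listed ones, but are neither listed nor needed, are in the scene too. There is more than one size of the funnel; the one meant has the size given above.

How it is judged:
By the outcome, as a careful person would: the job done as asked, in the order asked, and still so for the second after the job is handed in, with the robot touching nothing.
It also fails if it takes over 72 s, if anything falls off the work surface, if the arm or the gripper's body presses on something with over 40 N, if the wrist force passes 120 N, or if a joint passes its speed limit or range.

### The arm

A 6-joint arm with a two-finger parallel gripper is mounted at the origin on the work surface. World frame = base frame: x ahead of the robot, y to its left, z up, the work surface at z = 0. Lengths are in m, angles in rad, forces in N, time in s.
With the tool pointing down it reaches from about 0.35 to 0.775 m from the base axis. Payload 7.3 kg.
Tool frame: the origin (TCP) lies at the very end of the fingers, on their centre line; the grasp point (between the pads) lies 19 mm behind it; x points along the fingers, y is the direction in which the jaws open and shut, and the axes are right-handed (so a half turn about x gives the same grasp; the last joint's range is limited). The gripper opens to 92 mm and grips with 3 to 60 N. Pads are 19 mm wide; open, the fingers measure 130 mm over their backs; the gripper's body (75 mm by 190 mm) begins 47 mm behind the grasp point.
Start: joints at [1.008, 0.342, 1.524, -0, 1.275, -0.146], TCP at [0.213, 0.48, 0.227] pointing down, gripper open.
Joint ranges: [-2.53, 2.53], [-0.77, 2.02], [0.04, 2.7], [-1, 4.14], [0.28, 2.66], [-3.11, 3.11]. Speed limits (rad/s): [2.57, 2.57, 3.14, 3.14, 3.14, 3.14].

### API

Orientations are given as [roll, pitch, yaw] about the fixed x, y, z axes, in that order (R = Rz(yaw) Ry(pitch) Rx(roll)).
In Python, from cell import observe, vision, job gives the robot as it stands.
- The arm moves only by the tool send_rows, never from a script. Its argument "motion" is a list of rows, each an object with "hand": the opening, from -1 (shut) to 1 (fully open), so that 0 is half open; "slide": the shift along the tool's x, y, z in mm, a list of three; "spin": the turn about the tool's x in rad. In form: [{"hand": hand, "slide": [tx, ty, tz], "spin": spin}, ...]. A call has 1 to 8 rows; each row shifts and turns the pose as measured when the row begins, along the tool's axes as they then stand; what a row does not reach is not made up. A row lasts 1/10 s, in which the tool goes at most 50 mm and 8.59 degrees, less where a joint would pass 70% of its speed; a pose out of reach is approached as far as the arm can. A call with a gripper value outside its range is refused whole. The fingers move at their own pace and stop on an object; "grip_force" is the grip in N (left out, the last holds). Time passes only in rows, so rows that do not move let the fingers close. It gives the time, the measured TCP pose, the force and the opening at its end, in the units of the state.
- observe(): the state, without advancing time (a new reading comes with each control period).
- vision.read_camera(name): name is "side" or "top"; returns a dict with "pixels" (384x512x3 uint8, blue, green, red), "range_z" (384x512 float32, m along the optical axis (not along the pixel's ray), 0 where there is no reading), "fx", "fy", "cx", "cy" (pixels), "distortion" ([k1, k2, p1, p2, k3] as OpenCV has them; the pictures are not rectified), "world_from_camera" (4x4, takes a point from camera to world coordinates). Camera axes: x right, y down, z forward; pixel columns grow to the right and rows downward; lengths in m; the calibration is good to about 2 mm. A picture is of the moment at which its call begins.
- job.hand_in(): hands the job in, once; it reports no verdict.
Trained networks look in a picture, given as the dict that the camera call returned (one of the last four; its "shot" number tells which), for a name from the list of things; names that differ only in an ending like _2 or _b are one class to them, and where a whole thing is asked for, a point or a joint stands for the part that bears it (a point fixed in the world has none). Each returns a list of dicts, best first, with "conf" (0 to 1); they miss things now and then, are a little off and sometimes report something else, mostly with a low value. They report only what shows in the picture. A call takes as long as a camera call. They do not tell look-alikes from the thing itself.
- vision.search_frame(picture, thing): "uv" ([column, row] in pixels, amid what is visible of it).
- vision.cut_out(picture, thing): "mask" (384x512 bool, what is visible of it) and "uv" ([column, row] in pixels, amid what is visible of it).
The state is a dict: "time": time; "qpos": joint angles; "qvel": joint speeds; "joint_efforts": joint torques, N m; "tool_pos": TCP position; "tool_rot": TCP orientation; "contact_force": force on the tool from outside, world axes, zero at the start; "torque": the same for the moment, N m; "opening": finger opening in m.
Only numpy, scipy, OpenCV 4.12 (cv2) and the standard library are available. Lean on these libraries where they do the work, as an engineer would, in place of code of your own. Each camera call takes 0.05 s, during which the arm holds its last target.

## Working session

There is one attempt and no reset: what is moved stays moved. The work goes in short steps, Python scripts to look and compute and a tool call to move; the robot and the scene stay as the last step left them, time stands still between calls to the robot, and variables do not carry over. Pictures are saved under pics/ and viewed, and the job is handed in when it is done.

Besides the shell and the picture viewer there is one more tool, called after ">>>" as name([rows], argument=value, ...), one row to a line, values as JSON. send_rows: Moves the arm, as the interface text tells. Its arguments: {"type":"object","properties":{"motion":{"type":"array","items":{"type":"object","properties":{"hand":{"type":"number"},"slide":{"type":"array","items":{"type":"number"}},"spin":{"type":"number"}}}},"grip_force":{"type":"number"}},"required":["motion"]}

```bash
mkdir -p pics
cat > h.py <<'E'
import numpy as np, cv2
from cell import observe, vision, job
def shot(n,tag):
    p=vision.read_camera(n); cv2.imwrite(f'pics/{tag}.png',p['pixels']); return p
def KD(p): return np.array([[p['fx'],0,p['cx']],[0,p['fy'],p['cy']],[0,0,1.]]),np.array(p['distortion'],float)
def cloud(p,mask=None):
    K,D=KD(p); r=p['range_z']; m=(r>0) if mask is None else (mask&(r>0))
    v,u=np.nonzero(m); z=r[m]
    n=cv2.undistortPoints(np.stack([u,v],1).astype(np.float32)[:,None],K,D)[:,0]
    c=np.c_[n*z[:,None],z,np.ones(len(z))]; return (c@np.array(p['world_from_camera']).T)[:,:3],np.stack([u,v],1)
def proj(p,X):
    K,D=KD(p); T=np.linalg.inv(np.array(p['world_from_camera']))
    X=np.atleast_2d(X).astype(float); return cv2.projectPoints(X,cv2.Rodrigues(T[:3,:3])[0],T[:3,3],K,D)[0][:,0]
E
python3 - <<'E'
from h import *
np.set_printoptions(precision=3,suppress=True)
s=observe(); print(s['time'],s['tool_pos'],s['tool_rot'],s['opening'])
for n in ('top','side'):
    p=shot(n,n+'0'); print(n,np.array(p['world_from_camera']),p['fx'])
    for t in ('funnel','lugs','seat','ring','manifold','flask','beaker','dish'):
        try:
            for d in vision.cut_out(p,t):
                X,_=cloud(p,d['mask']); 
                print(t,round(d['conf'],2),np.round(d['uv']),d['mask'].sum(),np.median(X,0),X.min(0),X.max(0))
        except Exception as e: print(t,e)
E
```

```text
0.0 [0.212 0.48  0.226] [-1.703  1.569 -2.119] 0.09153436390776823
top [[-0.028 -0.996  0.089  0.429]
 [-0.999  0.03   0.031 -0.057]
 [-0.034 -0.088 -0.996  0.993]
 [ 0.     0.     0.     1.   ]] 390.035723723128
funnel 0.96 [334. 273.] 851 [ 0.332 -0.176  0.102] [ 0.279 -0.211 -0.003] [ 0.374 -0.133  0.147]
funnel 0.88 [253. 274.] 687 [ 0.339 -0.014  0.106] [ 0.301 -0.057 -0.005] [0.383 0.037 0.148]
funnel 0.65 [303. 220.] 246 [ 0.447 -0.114  0.098] [ 0.41  -0.135 -0.004] [ 0.478 -0.078  0.113]
lugs 0.95 [334. 273.] 858 [ 0.333 -0.177  0.101] [ 0.3   -0.211 -0.   ] [ 0.374 -0.132  0.147]
lugs 0.83 [257. 275.] 636 [ 0.339 -0.015  0.113] [ 0.311 -0.058 -0.003] [0.383 0.022 0.148]
lugs 0.54 [302. 225.] 343 [ 0.444 -0.113  0.07 ] [ 0.41  -0.141 -0.004] [ 0.48  -0.077  0.113]
seat 0.69 [165. 154.] 6373 [0.611 0.19  0.126] [ 0.551 -0.042 -0.004] [0.715 0.474 0.23 ]
ring 0.98 [165. 154.] 6294 [0.611 0.19  0.126] [ 0.551 -0.041 -0.004] [0.701 0.474 0.23 ]
manifold 0.6 [165. 151.] 6438 [0.611 0.19  0.125] [ 0.551 -0.041 -0.004] [0.701 0.492 0.23 ]
flask 0.98 [358. 217.] 610 [ 0.453 -0.255  0
[... 897 characters left out ...]
.198  0.101] [ 0.245 -0.216 -0.002] [0.376 0.042 0.146]
seat 0.96 [298. 144.] 5770 [0.611 0.073 0.121] [ 0.552 -0.042 -0.001] [0.743 0.791 0.231]
ring 0.58 [299. 138.] 5625 [0.61  0.081 0.121] [ 0.553 -0.042 -0.001] [0.723 0.692 0.231]
manifold 0.81 [300. 137.] 5610 [0.611 0.076 0.122] [ 0.554 -0.042 -0.001] [0.726 0.906 0.231]
flask 0.96 [227. 308.] 2311 [ 0.456 -0.271  0.058] [ 0.421 -0.294 -0.   ] [ 0.486 -0.135  0.175]
flask 0.37 [298. 144.] 5605 [0.611 0.076 0.122] [ 0.553 -0.042 -0.001] [0.735 0.906 0.231]
beaker 0.59 [347. 295.] 2465 [ 0.633 -0.254  0.058] [ 0.601 -0.284 -0.001] [ 0.704 -0.154  0.088]
dish 0.6 [219. 181.] 498 [0.443 0.094 0.015] [0.412 0.066 0.   ] [0.474 0.147 0.02 ]
```

Run:
```python
import cv2,numpy as np
a=cv2.imread('pics/top0.png');b=cv2.imread('pics/side0.png')
c=cv2.resize(a[180:310,220:400],None,fx=4,fy=4,interpolation=cv2.INTER_CUBIC)
d=cv2.resize(b[140:340,110:380],None,fx=2.9,fy=2.9,interpolation=cv2.INTER_CUBIC)
cv2.imwrite('pics/ct.png',c);cv2.imwrite('pics/cs.png',d)
e=cv2.resize(a[90:200,60:300],None,fx=3.3,fy=3.3,interpolation=cv2.INTER_CUBIC);cv2.imwrite('pics/ch.png',e)
```

```text
(no output)
```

View pics/top0.png

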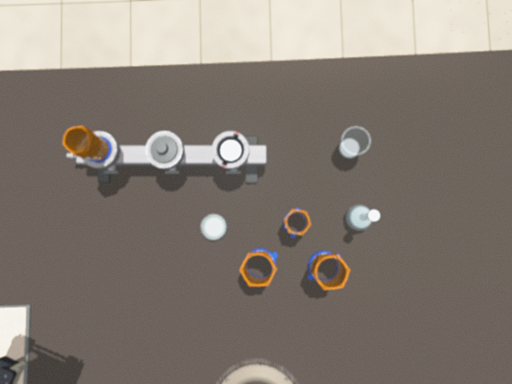

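View pics/ct.png

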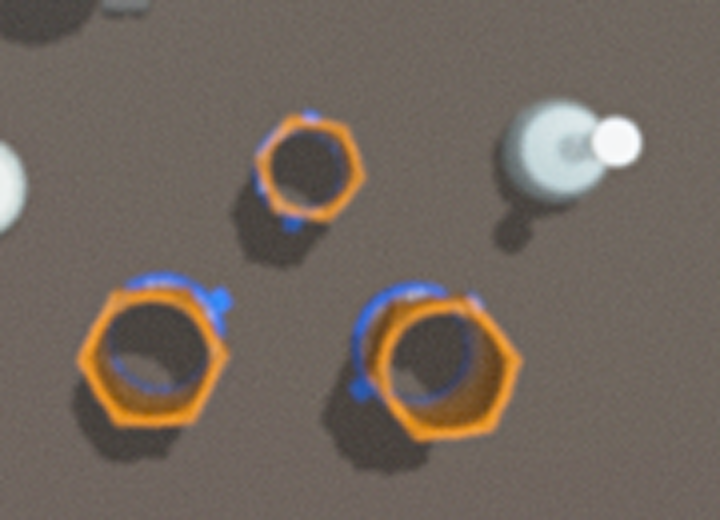

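View pics/cs.png

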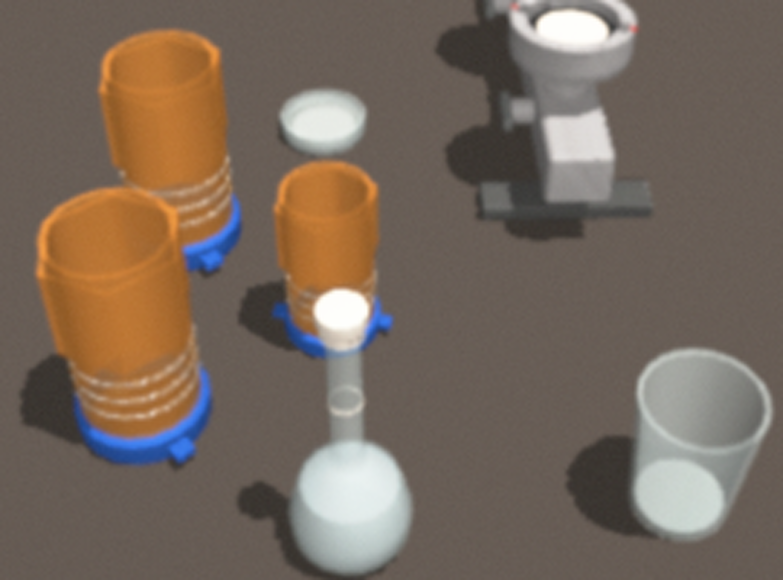

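View pics/ch.png

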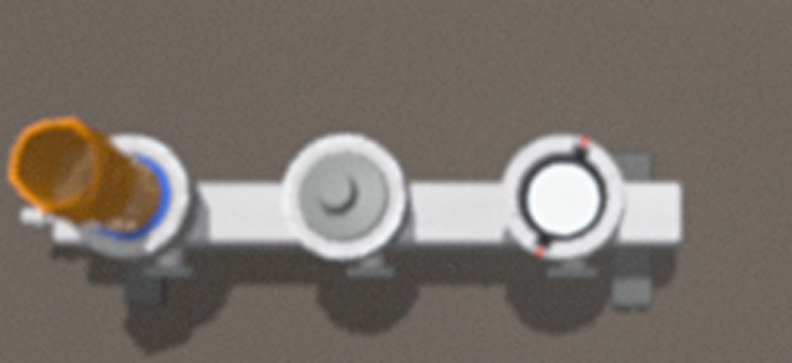

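Three candidates for the funnel: (297,222), (258,269) and (331,270) in the top view. The clouds give heights of about 112, 147 and 147 mm, so only the one at (297,222) fits the 110 mm size. The crop shows it as the smallest, with lugs roughly up and down in the picture. The free head at (231,150) shows red slot marks at about (237,133) and (224,166). Next I measure both precisely.

```bash
cat > meas.py <<'E'
from h import *
from scipy.optimize import least_squares
np.set_printoptions(precision=4,suppress=True)
def ray_at(p,uv,z):
    K,D=KD(p); n=cv2.undistortPoints(np.array(uv,np.float32).reshape(-1,1,2),K,D)[:,0]
    T=np.array(p['world_from_camera']); d=np.c_[n,np.ones(len(n))]@T[:3,:3].T; o=T[:3,3]
    return o+d*((z-o[2])/d[:,2])[:,None]
def near(p,c,r,zlo,zhi):
    X,uv=cloud(p); m=(np.hypot(X[:,0]-c[0],X[:,1]-c[1])<r)&(X[:,2]>zlo)&(X[:,2]<zhi); return X[m],uv[m]
E
python3 - <<'E'
from meas import *
for n in ('top','side'):
    p=shot(n,n+'1'); px=p['pixels'].astype(int); B,G,R=px[...,0],px[...,1],px[...,2]
    hsv=cv2.cvtColor(p['pixels'],cv2.COLOR_BGR2HSV)
    # funnel rim
    X,uv=near(p,(0.445,-0.11),.06,.1,.12)
    print(n,'rim cloud',len(X),X.mean(0),X.min(0),X.max(0))
    for c,t in (((.335,-.17),'big1'),((.342,-.012),'big2')):
        Y,_=near(p,c,.08,.13,.16); print(t,len(Y),(Y.min(0)+Y.max(0))/2,Y.min(0),Y.max(0))
    Y,_=near(p,(.45,-.25),.06,.16,.19); print('stopper',len(Y),Y.min(0),Y.max(0)) if len(Y) else 0
    # blue pixels near the funnel
    b=proj(p,[[.447,-.108,.008]])[0]
    blue=(hsv[...,0]>105)&(hsv[...,0]<128)&(hsv[...,1]>120)
    v,u=np.nonzero(blue); m=np.hypot(u-b[0],v-b[1])<45; W=ray_at(p,np.c_[u[m],v[m]],.009)
    print('blue',len(W),W.min(0),W.max(0)); 
    # red
    red=((hsv[...,0]<8)|(hsv[...,0]>172))&(hsv[...,1]>70)
    h=proj(p,[[.61,.03,.131]])[0]; v,u=np.nonzero(red); m=np.hypot(u-h[0],v-h[1])<60
    W=ray_at(p,np.c_[u[m],v[m]],.131); print('red',np.c_[u[m],v[m],W[:,:2]])
    Y,_=near(p,(.62,.03),.07,.12,.14); print('collar',len(Y),(Y.min(0)+Y.max(0))/2,np.median(Y,0),Y.min(0),Y.max(0))
    L=(hsv[...,1]<60)&(hsv[...,2]>130)
    np.set_printoptions(precision=4,suppress=True)
    x,y=h.astype(int); cv2.imwrite(f'pics/head_{n}.png',cv2.resize(p['pixels'][y-35:y+35,x-35:x+35],None,fx=8,fy=8,interpolation=cv2.INTER_CUBIC)); print('headcrop origin',x-35,y-35)
    x,y=b.astype(int); cv2.imwrite(f'pics/fun_{n}.png',cv2.resize(p['pixels'][y-45:y+25,x-35:x+35],None,fx=8,fy=8,interpolation=cv2.INTER_CUBIC)); print('funcrop origin',x-35,y-45)
E
python3 - <<'E'
import cv2,numpy as np
f=lambda s:cv2.resize(cv2.imread(f'pics/{s}.png'),(400,300))
a=lambda s:cv2.imread(f'pics/{s}.png')
for k in('head','fun'): cv2.imwrite(f'pics/{k}2.png',cv2.resize(np.hstack([a(k+'_top'),a(k+'_side')]),(800,400)))
E
```

```text
top rim cloud 137 [ 0.445  -0.1071  0.1087] [ 0.4181 -0.1363  0.1001] [ 0.4729 -0.078   0.1152]
big1 298 [ 0.3358 -0.1732  0.139 ] [ 0.2998 -0.2128  0.1301] [ 0.3718 -0.1336  0.1479]
big2 272 [ 0.3454 -0.0174  0.1384] [ 0.3103 -0.0566  0.1301] [0.3806 0.0218 0.1466]
stopper 108 [ 0.4438 -0.2718  0.1648] [ 0.465  -0.25    0.1771]
blue 131 [ 0.3401 -0.1869  0.009 ] [ 0.4151 -0.0155  0.009 ]
red [[236.     131.       0.6536   0.0242]
 [237.     131.       0.6535   0.0219]
 [238.     131.       0.6534   0.0197]
 [236.     132.       0.6513   0.0242]
 [237.     132.       0.6512   0.022 ]
 [236.     133.       0.649    0.0243]
 [237.     133.       0.6489   0.022 ]
 [223.     165.       0.5771   0.0551]
 [224.     165.       0.577    0.0529]
 [222.     166.       0.5749   0.0574]
 [223.     166.       0.5748   0.0552]
 [222.     167.       0.5726   0.0574]
 [223.     167.       0.5725   0.0552]
 [222.     168.       0.5704   0.0575]]
collar 1005 [0.6112 0.0387 0.128 ] [0.6115 0.039  0.1252] [ 0.5698 -0.0022  0.12  ] [0.6526 0.0795 0.1361]
headcrop origin 198 115
funcrop origin 260 177
side rim cloud 473 [ 0.4475 -0.1093  0.107 ] [ 0.4191 -0.1369  0.1   ] [ 0.4759 -0.0772  0.1139]
big1 949 [ 0.3382 -0.1754  0.1378] [ 0.3029 -0.2135  0.13  ] [ 0.3734 -0.1373  0.1457]
big2 664 [ 0.3471 -0.0183  0.1382] [ 0.312  -0.0559  0.13  ] [0.3822 0.0192 0.1464]
stopper 289 [ 0.4447 -0.2739  0.16  ] [ 0.4665 -0.2491  0.1749]
blue 195 [ 0.3697 -0.1375  0.009 ] [ 0.4832 -0.0206  0.009 ]
red [[287.     141.       0.5771   0.063 ]
 [287.     142.       0.5766   0.0591]
 [328.     149.       0.6524   0.0295]
 [329.     149.       0.6543   0.0294]
 [328.     150.       0.6516   0.0259]
 [329.     150.       0.6535   0.0258]
 [330.     150.       0.6555   0.0257]]
collar 951 [0.6134 0.0394 0.1276] [0.6133 0.0374 0.1277] [ 0.5721 -0.0027  0.12  ] [0.6548 0.0816 0.1353]
headcrop origin 271 114
funcrop origin 188 205
```

View pics/head2.png

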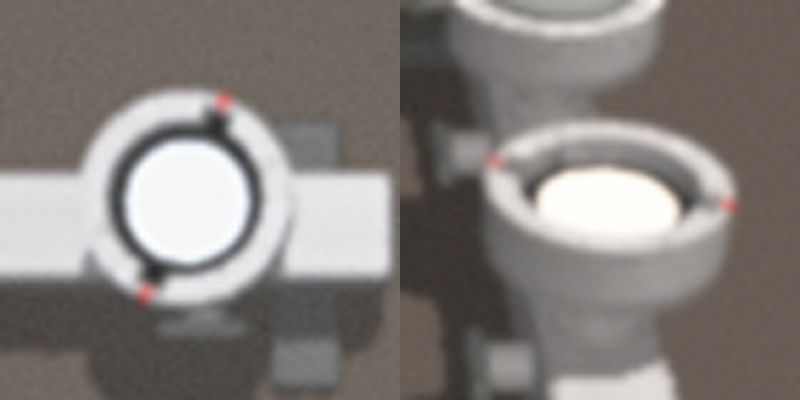

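View pics/fun2.png

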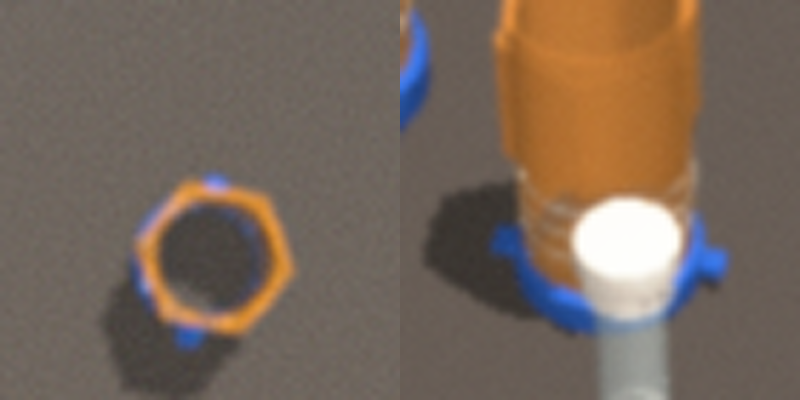

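```bash
cat > fit.py <<'E'
from meas import *
from scipy.optimize import minimize
t=np.linspace(0,2*np.pi,48,endpoint=False)
cyl=lambda r,z0,z1:np.vstack([np.c_[r*np.cos(t),r*np.sin(t),0*t+z] for z in(z0,z1)])
h=np.pi/6+np.arange(6)*np.pi/3
hexp=np.vstack([np.c_[.0312*np.cos(h),.0312*np.sin(h),0*h+z] for z in(.061,.105)])
def box(s): return np.array([[s*x,y,z] for x in(.02,.037) for y in(-.0045,.0045) for z in(.006,.010)])
parts=[cyl(.027,.0,.11),cyl(.030,.002,.014),hexp,box(1),box(-1)]
S=6
def render(p,x,y,a,z,roi):
    u0,v0,w,hh=roi; im=np.zeros((hh*S,w*S),np.uint8); c,s=np.cos(a),np.sin(a)
    for P in parts:
        Q=P@np.array([[c,s,0],[-s,c,0],[0,0,1]])+[x,y,z]
        q=(proj(p,Q)-[u0,v0]+.5)*S
        cv2.fillConvexPoly(im,cv2.convexHull(np.round(q).astype(np.int32)),255)
    return cv2.resize(im,(w,hh),interpolation=cv2.INTER_AREA)/255.
def fit(p,x0,z=0.,r=38,zc=.05,ignore=None,free=False):
    c=proj(p,[[x0[0],x0[1],z+zc]])[0].astype(int); roi=(c[0]-r,c[1]-r,2*r,2*r)
    hs=cv2.cvtColor(p['pixels'],cv2.COLOR_BGR2HSV)[roi[1]:roi[1]+2*r,roi[0]:roi[0]+2*r]
    m=((hs[...,1]>105)&(((hs[...,0]<25)&(hs[...,2]>70))|((hs[...,0]>100)&(hs[...,0]<130)))).astype(np.uint8)
    m=cv2.morphologyEx(m,cv2.MORPH_CLOSE,np.ones((3,3)))
    n,l,st,_=cv2.connectedComponentsWithStats(m)
    # keep biggest component, fill holes
    k=1+np.argmax(st[1:,4]); m=(l==k).astype(np.uint8)
    cs,_=cv2.findContours(m,cv2.RETR_EXTERNAL,cv2.CHAIN_APPROX_NONE); cv2.drawContours(m,cs,-1,1,-1)
    w=np.ones_like(m,float)
    if ignore is not None: w[ignore[roi[1]:roi[1]+2*r,roi[0]:roi[0]+2*r]]=0
    f=lambda q:(w*np.abs(render(p,q[0],q[1],q[2],z if not free else q[3],roi)-m)).sum()
    best=None
    for a in x0[2]+np.array([-.15,-.05,.05,.15]):
        i=[x0[0],x0[1],a]+([z] if free else [])
        sx=np.vstack([i]+[np.array(i)+d for d in np.diag([.006,.006,.1]+([.004] if free else []))])
        o=minimize(f,i,method='Nelder-Mead',options=dict(initial_simplex=sx,xatol=1e-4,fatol=.05))
        if best is None or o.fun<best.fun: best=o
    R=render(p,*best.x[:3],best.x[3] if free else z,roi)
    vis=p['pixels'][roi[1]:roi[1]+2*r,roi[0]:roi[0]+2*r].copy(); vis=cv2.resize(vis,None,fx=5,fy=5,interpolation=cv2.INTER_CUBIC)
    cs,_=cv2.findContours((cv2.resize(R,None,fx=5,fy=5)>.5).astype(np.uint8),0,1); cv2.drawContours(vis,cs,-1,(0,255,0),1)
    return best.x,best.fun,m.sum(),vis
E
python3 - <<'E'
from fit import *
V=[]
for n in('top','side'):
    p=shot(n,n+'2')
    ig=None
    if n=='side':
        ig=np.zeros((384,512),bool); ig[235:,214:238]=1
    x,f,a,v=fit(p,[.446,-.108,-.2],r=38 if n=='top' else 44,ignore=ig); print(n,x,f,a); V.append(cv2.resize(v,(400,400)))
cv2.imwrite('pics/fit.png',np.hstack(V))
E
```

```text
top [ 0.4462 -0.1093 -0.1968] 356.2705882352941 266
side [ 0.4468 -0.1019 -0.2746] 117.7529411764706 1700
```

View pics/fit.png

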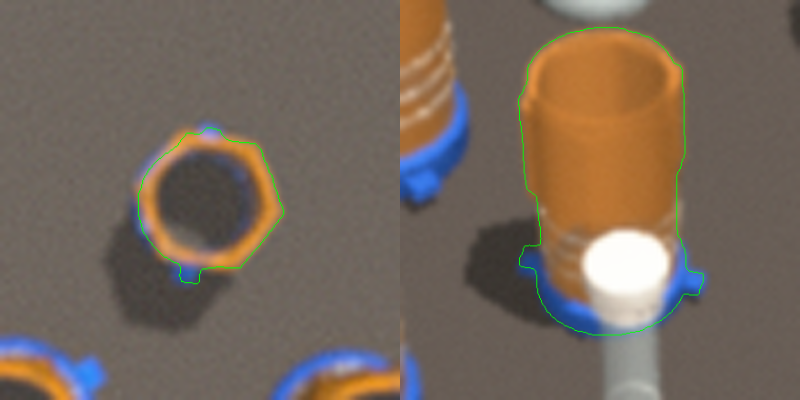

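```bash
python3 - <<'E'
s=open('fit.py').read()
s=s.replace("m=((hs[...,1]>105)","m=((hs[...,1]>85)").replace("np.ones((3,3))","np.ones((CK,CK))").replace("S=6","S=6;CK=3").replace("k=1+np.argmax(st[1:,4])","k=l[r-8:r+8,r-8:r+8]; k=np.argmax(np.bincount(k[k>0],minlength=n)) if (k>0).any() else 1+np.argmax(st[1:,4])")
s=s.replace("cs,_=cv2.findContours((cv2.resize(R","cs,_=cv2.findContours(cv2.resize(m,None,fx=5,fy=5,interpolation=0),0,1); cv2.drawContours(vis,cs,-1,(255,255,255),1)\n    cs,_=cv2.findContours((cv2.resize(R")
open('fit.py','w').write(s)
E
python3 - <<'E'
import fit; from fit import *
V=[]
for n in('top','side'):
    p=shot(n,n+'3')
    ig=None; fit.CK=5 if n=='top' else 3
    if n=='side':
        ig=np.zeros((384,512),bool); ig[235:,214:238]=1
    x,f,a,v=fit.fit(p,[.446,-.108,-.2],r=24 if n=='top' else 44,ignore=ig); print(n,x,f,a); V.append(cv2.resize(v,(400,400)))
cv2.imwrite('pics/fit2.png',np.hstack(V))
E
```

```text
Traceback (most recent call last):
AttributeError: 'function' object has no attribute 'fit'
```

```bash
mv fit.py fm.py
python3 - <<'E'
import fm; from fm import *
V=[]
for n in('top','side'):
    p=shot(n,n+'3')
    ig=None; fm.CK=5 if n=='top' else 3
    if n=='side':
        ig=np.zeros((384,512),bool); ig[235:,214:238]=1
    x,f,a,v=fit(p,[.446,-.108,-.2],r=24 if n=='top' else 44,ignore=ig); print(n,x,f,a); V.append(cv2.resize(v,(400,400)))
cv2.imwrite('pics/fit2.png',np.hstack(V))
E
```

```text
top [ 0.4455 -0.109  -0.2393] 59.839215686274514 606
side [ 0.4467 -0.1019 -0.2867] 85.25098039215686 1846
```

View pics/fit2.png

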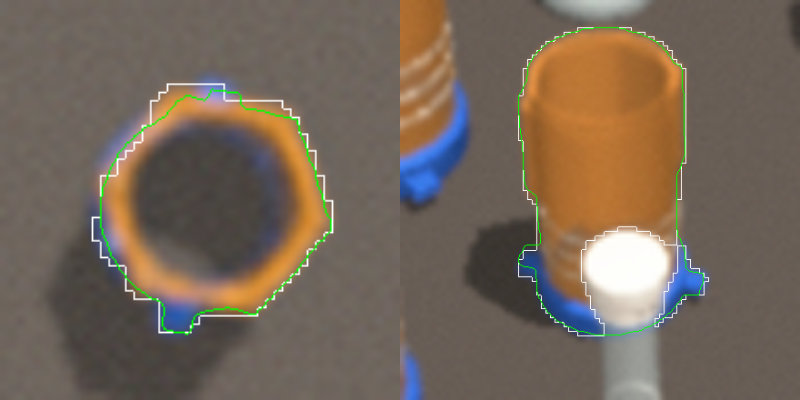

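Run:
```python
import fm; from fm import *
p=shot('side','side4'); ig=np.zeros((384,512),bool); ig[235:,214:238]=1
x,f,a,v=fit(p,[.446,-.108,-.2],r=44,ignore=ig,free=True); print(x,f)
q=shot('top','top4'); fm.CK=3
x,f,a,v=fit(q,[.446,-.108,-.2],r=24,free=False,z=0.002); print(x,f)
for c in (p,q):
    X,uv=near(c,(.446,-.107),.045,.02,.13)
    hs=cv2.cvtColor(c['pixels'],cv2.COLOR_BGR2HSV)[uv[:,1],uv[:,0]]
    m=(hs[:,0]<25)&(hs[:,1]>140); X=X[m]
    R=X[X[:,2]>.107]; 
    o=least_squares(lambda k:np.hypot(R[:,0]-k[0],R[:,1]-k[1])-.0262,[.446,-.107],loss='soft_l1',f_scale=.002); print('rim',len(R),o.x,R.mean(0))
    # outer wall below grip
    W=X[(X[:,2]>.02)&(X[:,2]<.1)]; print(len(W))
    if len(W)>30:
        o=least_squares(lambda k:np.maximum.reduce([np.abs((W[:,0]-k[0])*np.cos(k[2]+j*np.pi/3)+(W[:,1]-k[1])*np.sin(k[2]+j*np.pi/3)) for j in range(3)])-.027,[.446,-.107,-.25],loss='soft_l1',f_scale=.002); print('wall',o.x)
```

```text
[ 0.4473 -0.1144 -0.2365  0.0106] 61.1843137254902
[ 0.4459 -0.1092 -0.2539] 56.32941176470588
rim 227 [ 0.4475 -0.1067] [ 0.4475 -0.1086  0.1103]
914
wall [ 0.4478 -0.1064 -0.1993]
rim 59 [ 0.4457 -0.1065] [ 0.4459 -0.1138  0.1108]
20
```

```bash
cat > go.py <<'E'
from h import *
from scipy.spatial.transform import Rotation as Ro
np.set_printoptions(precision=4,suppress=True)
def st():
    s=observe(); R=Ro.from_euler('xyz',s['tool_rot']).as_matrix(); return s,np.array(s['tool_pos']),R
def rel(target,jaw=None):
    s,p,R=st(); print('t',s['time'],'pos',p,'jaw',np.arctan2(R[1,1],R[0,1]),'q',np.array(s['qpos']),'open',s['opening'],'F',np.array(s['contact_force']),'tilt',R[:,0])
    print('slide mm',R.T@(np.array(target)-p)*1000)
    if jaw is not None:
        d=(np.arctan2(R[1,1],R[0,1])-jaw+np.pi/2)%np.pi-np.pi/2
        print('spin',d)
E
python3 -c "
from go import *
rel([.4467,-.107,.20],-1.287)"
```

```text
t 1.35 pos [0.2125 0.4801 0.2267] jaw 1.1540295071118114 q [ 1.008   0.342   1.5241  0.      1.2754 -0.146 ] open 0.09154559504610514 F [ 0.0412  0.3768 -0.8348] tilt [ 0.      0.0001 -1.    ]
slide mm [  26.6829 -442.0408  451.7989]
spin -0.7005631464779816
```

>>> send_rows([
  {"hand": 1, "slide": [0, -34, 35], "spin": 0},
  {"hand": 1, "slide": [0, -34, 35], "spin": 0},
  {"hand": 1, "slide": [0, -34, 35], "spin": 0},
  {"hand": 1, "slide": [0, -34, 35], "spin": 0},
  {"hand": 1, "slide": [0, -34, 35], "spin": 0},
  {"hand": 1, "slide": [0, -34, 35], "spin": 0},
  {"hand": 1, "slide": [0, -34, 35], "spin": 0},
  {"hand": 1, "slide": [0, -34, 35], "spin": 0},
], grip_force=25)

```text
time: 2.15
tool_pos: [0.3616, 0.113, 0.2264]
tool_rot: [0.988, 1.565, 0.583]
contact_force: [0.9, 0.5, 0.4]
opening: 0.0916
```

```bash
python3 -c "
from go import *
rel([.4467,-.107,.20],1.854)"
```

```text
t 2.15 pos [0.3616 0.113  0.2264] jaw 1.1661459543856714 q [ 0.0975  0.0665  1.8828  0.003   1.187  -1.0697] open 0.09157975953390342 F [0.9373 0.4518 0.4136] tilt [ 0.005   0.0033 -1.    ]
slide mm [  26.1223 -168.8772  164.7796]
spin -0.6878540456143287
```

>>> send_rows([
  {"hand": 1, "slide": [0, -34, 33], "spin": 0},
  {"hand": 1, "slide": [0, -34, 33], "spin": 0},
  {"hand": 1, "slide": [0, -34, 33], "spin": 0},
  {"hand": 1, "slide": [0, -34, 33], "spin": 0},
  {"hand": 1, "slide": [0, 0, 0], "spin": -0.14},
  {"hand": 1, "slide": [0, 0, 0], "spin": -0.14},
  {"hand": 1, "slide": [0, 0, 0], "spin": -0.14},
  {"hand": 1, "slide": [0, 0, 0], "spin": -0.14},
])

```text
time: 2.95
tool_pos: [0.433, -0.0803, 0.2274]
tool_rot: [-0.034, 1.56, 0.128]
contact_force: [-0.4, 0.0, 0.2]
opening: 0.092
```

```bash
python3 -c "
from go import *
rel([.4467,-.107,.20],1.854)"
```

```text
t 2.95 pos [ 0.433  -0.0803  0.2274] jaw 1.7329889898733686 q [-0.3614  0.1801  1.7454  0.0053  1.2067 -2.0963] open 0.09198512124698376 F [-0.3755  0.03    0.1802] tilt [ 0.0106  0.0014 -0.9999]
slide mm [ 27.5054 -28.5153   8.886 ]
spin -0.12101101012663151
```

>>> send_rows([
  {"hand": 1, "slide": [0, -28, 9], "spin": 0},
  {"hand": 1, "slide": [0, 0, 0], "spin": -0.12},
  {"hand": 1, "slide": [0, 0, 0], "spin": 0},
])

```text
time: 3.25
tool_pos: [0.4469, -0.1074, 0.2277]
tool_rot: [-0.17, 1.56, 0.12]
contact_force: [-0.1, 0.1, 0.3]
opening: 0.0916
```

Run:
```python
from go import *
rel([.4467,-.107,.081],1.854)
a=shot('top','t5');b=shot('side','s5')
cv2.imwrite('pics/c5.png',np.hstack([cv2.resize(a['pixels'][150:330,200:420],(400,330)),cv2.resize(b['pixels'][60:340,80:400],(400,330))]))
```

```text
t 3.25 pos [ 0.4469 -0.1074  0.2277] jaw 1.860700286028719 q [-0.4068  0.2152  1.6991  0.0059  1.2177 -2.2695] open 0.09161001271903313 F [-0.1013  0.0624  0.317 ] tilt [ 0.011   0.0013 -0.9999]
slide mm [146.7177   0.6976  -1.6561]
spin 0.00670028602871886
```

View pics/c5.png

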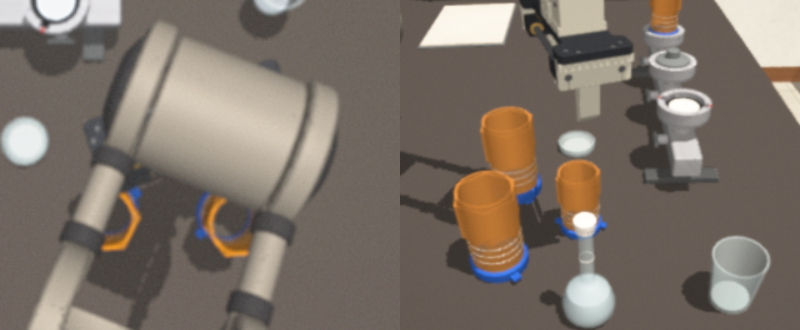

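>>> send_rows([
  {"hand": 1, "slide": [25, 0, 0], "spin": 0},
  {"hand": 1, "slide": [25, 0, 0], "spin": 0},
  {"hand": 1, "slide": [25, 0, 0], "spin": 0},
  {"hand": 1, "slide": [20, 0, -0.5], "spin": 0},
  {"hand": 1, "slide": [0, 0, 0], "spin": 0},
])

```text
time: 3.85
tool_pos: [0.4481, -0.106, 0.1315]
tool_rot: [-0.308, 1.555, -0.034]
contact_force: [-0.0, 0.5, -0.4]
opening: 0.0917
```

Run:
```python
from go import *
rel([.4467,-.107,.081],1.854)
b=shot('side','s6')
cv2.imwrite('pics/c6.png',cv2.resize(b['pixels'][130:330,120:320],(600,600)))
```

```text
t 3.85 pos [ 0.4481 -0.106   0.1315] jaw 1.8452181264477105 q [-0.403   0.3263  1.845   0.0069  0.9558 -2.2522] open 0.09169080582615365 F [-0.0006  0.4874 -0.3738] tilt [ 0.0156 -0.0005 -0.9999]
slide mm [50.477  -0.3094 -2.3652]
spin -0.008781873552289543
```

View pics/c6.png

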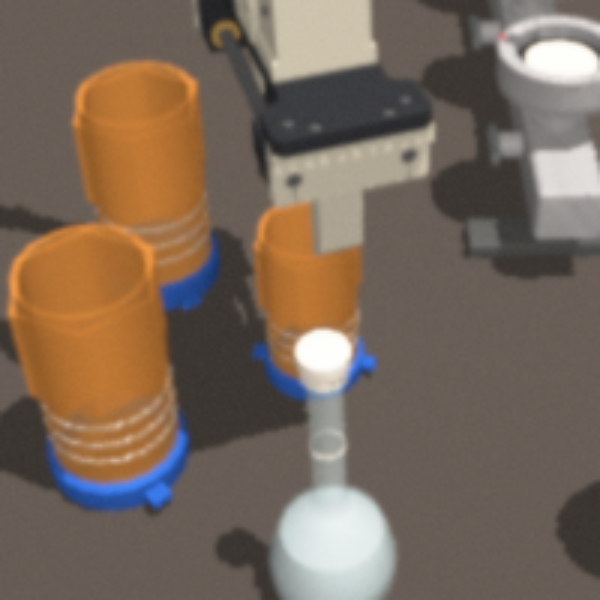

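>>> send_rows([
  {"hand": 1, "slide": [10, 0, -1], "spin": 0},
  {"hand": 1, "slide": [10, 0, -1], "spin": 0},
  {"hand": 1, "slide": [10, 0, -0.5], "spin": 0},
  {"hand": 1, "slide": [10, 0, 0], "spin": 0},
  {"hand": 1, "slide": [8, 0, 0], "spin": 0},
  {"hand": 1, "slide": [0, 0, 0], "spin": 0},
])

```text
time: 4.5
tool_pos: [0.4492, -0.1077, 0.0839]
tool_rot: [-0.432, 1.547, -0.159]
contact_force: [-0.0, 0.3, 0.4]
opening: 0.0919
```

Run:
```python
from go import *
rel([.4467,-.107,.081],1.854)
b=shot('side','s7')
cv2.imwrite('pics/c7.png',cv2.resize(b['pixels'][130:330,120:320],(600,600)))
```

```text
t 4.5 pos [ 0.4492 -0.1077  0.0839] jaw 1.84341459652683 q [-0.4055  0.3977  1.9026  0.0078  0.8185 -2.2543] open 0.09193556626811178 F [-0.0104  0.3152  0.3783] tilt [ 0.0232 -0.0037 -0.9997]
slide mm [ 2.8605  1.3948 -2.3171]
spin -0.010585403473170052
```

View pics/c7.png

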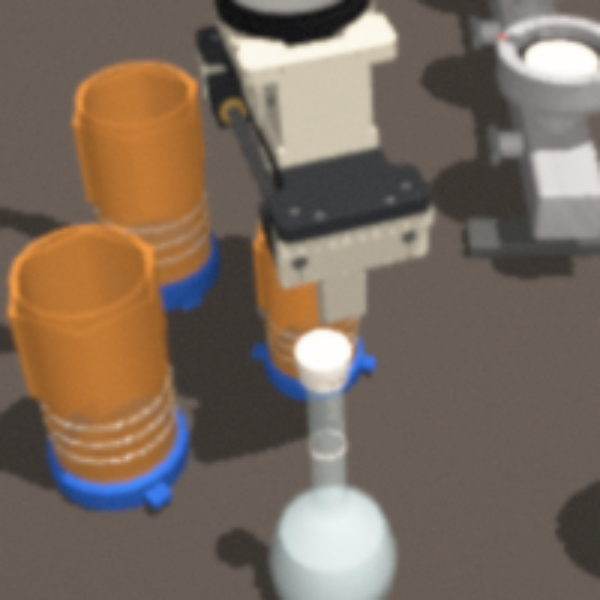

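>>> send_rows([
  {"hand": 1, "slide": [2, 1, -2.5], "spin": 0},
  {"hand": 0.2, "slide": [0, 0, 0], "spin": 0},
  {"hand": -1, "slide": [0, 0, 0], "spin": 0},
  {"hand": -1, "slide": [0, 0, 0], "spin": 0},
  {"hand": -1, "slide": [0, 0, 0], "spin": 0},
  {"hand": -1, "slide": [0, 0, 0], "spin": 0},
], grip_force=12)

```text
time: 5.15
tool_pos: [0.4475, -0.1079, 0.0833]
tool_rot: [-0.462, 1.544, -0.19]
contact_force: [-0.5, 0.1, 0.8]
opening: 0.0565
```

```bash
python3 -c "
from go import *
rel([.4467,-.107,.081],1.854)"
```

```text
t 5.15 pos [ 0.4475 -0.1079  0.0833] jaw 1.8433743138504934 q [-0.4073  0.3949  1.9102  0.0079  0.8106 -2.2562] open 0.05650194175737492 F [-0.4666  0.1022  0.8262] tilt [ 0.0261 -0.005  -0.9996]
slide mm [ 2.2515  1.0759 -0.5634]
spin -0.010625686149506652
```

>>> send_rows([
  {"hand": -1, "slide": [0, 0, 0], "spin": 0},
  {"hand": -1, "slide": [0, 0, 0], "spin": 0},
  {"hand": -1, "slide": [0, 0, 0], "spin": 0},
], grip_force=30)

```text
time: 5.45
tool_pos: [0.4475, -0.1078, 0.0833]
tool_rot: [-0.462, 1.544, -0.189]
contact_force: [0.4, 0.6, 0.6]
opening: 0.054
```

```bash
python3 -c "
from go import *
rel([.4467,-.107,.081],1.854)"
```

```text
t 5.45 pos [ 0.4475 -0.1078  0.0833] jaw 1.8434666076769668 q [-0.4073  0.3949  1.9102  0.0079  0.8105 -2.2563] open 0.05401982630152973 F [0.448  0.5805 0.5528] tilt [ 0.0261 -0.005  -0.9996]
slide mm [ 2.2588  1.0435 -0.5901]
spin -0.010533392323033297
```

>>> send_rows([
  {"hand": -1, "slide": [-5, 0, 0], "spin": 0},
  {"hand": -1, "slide": [-15, 0, 0], "spin": 0},
  {"hand": -1, "slide": [-25, 0, 0], "spin": 0},
  {"hand": -1, "slide": [-30, 0, 0], "spin": 0},
  {"hand": -1, "slide": [-30, 0, 0], "spin": 0},
  {"hand": -1, "slide": [-30, 0, 0], "spin": 0},
  {"hand": -1, "slide": [-25, 0, 0], "spin": 0},
  {"hand": -1, "slide": [0, 0, 0], "spin": 0},
])

```text
time: 6.25
tool_pos: [0.4414, -0.1063, 0.2497]
tool_rot: [-0.411, 1.55, -0.138]
contact_force: [0.5, 0.3, -1.0]
opening: 0.0539
```

Run:
```python
from go import *
rel([.6123,.039,.24],1.68)
b=shot('side','s8')
cv2.imwrite('pics/c8.png',cv2.resize(b['pixels'][60:330,100:370],(600,600)))
```

```text
t 6.25 pos [ 0.4414 -0.1063  0.2497] jaw 1.8434151648352384 q [-0.4095  0.1794  1.6819  0.006   1.2598 -2.2548] open 0.05391312378833437 F [ 0.5179  0.3442 -1.035 ] tilt [ 0.021  -0.0029 -0.9998]
slide mm [ 12.8325  93.9924 203.5385]
spin 0.16341516483523844
```

View pics/c8.png

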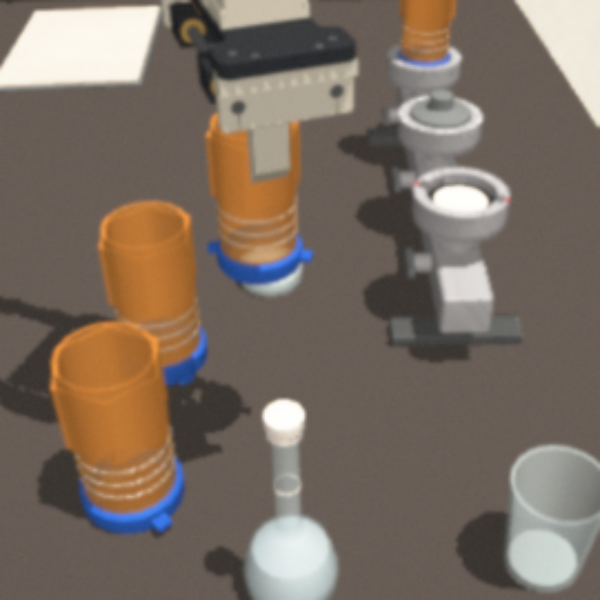

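```bash
cat >> go.py <<'E'
def M(R,p):
    T=np.eye(4);T[:3,:3]=R;T[:3,3]=p;return T
import os
# grasp: tool pose reading at t=5.45
RG=Ro.from_euler('xyz',[-0.462,1.544,-0.189]).as_matrix()
def ftool():
    import json
    s=json.load(open('g.json')); R=Ro.from_euler('xyz',s['rot']).as_matrix()
    return np.linalg.inv(M(R,s['pos']))@M(Ro.from_euler('z',s['fyaw']).as_matrix(),s['f'])
def fun():
    s,p,R=st(); F=M(R,p)@ftool(); a=np.arctan2(F[1,0],F[0,0]); 
    print('t %.2f'%s['time'],'TCP',p,'funnel base',F[:3,3],'lugyaw %.3f'%a,'ftilt',F[:2,2],'Fc',np.array(s['contact_force']),'M',np.array(s['torque']),'open %.4f'%s['opening'])
    return s,p,R,F,a
def ftgt(xyz,lug):
    s,p,R,F,a=fun(); print('slide mm',R.T@(np.array(xyz)-F[:3,3])*1000,'spin',a-lug)
E
python3 - <<'E'
import json
json.dump(dict(pos=[.4475,-.1078,.0833],rot=[-.462,1.544,-.189],fyaw=-.251,f=[.4467,-.1077,0.]),open('g.json','w'))
from go import *
ftgt([.6123,.039,.165],-.415)
E
```

```text
t 6.30 TCP [ 0.4405 -0.106   0.2479] funnel base [ 0.4391 -0.1056  0.1646] lugyaw -0.251 ftilt [ 0.008  -0.0033] Fc [-0.4526  0.2978 -0.7556] M [ 0.0399  0.0403 -0.019 ] open 0.0540
slide mm [  2.4969  92.6455 205.7495] spin 0.1636807098569702
```

>>> send_rows([
  {"hand": -1, "slide": [-1, 11, 25], "spin": 0},
  {"hand": -1, "slide": [0, 11, 25], "spin": 0},
  {"hand": -1, "slide": [0, 12, 26], "spin": 0},
  {"hand": -1, "slide": [0, 12, 26], "spin": 0},
  {"hand": -1, "slide": [0, 12, 26], "spin": 0},
  {"hand": -1, "slide": [0, 12, 26], "spin": 0},
  {"hand": -1, "slide": [0, 12, 26], "spin": 0},
  {"hand": -1, "slide": [0, 9, 20], "spin": 0},
])

```text
time: 7.1
tool_pos: [0.6072, 0.0399, 0.2356]
tool_rot: [2.685, 1.565, 2.953]
contact_force: [-0.1, 0.1, -2.0]
opening: 0.054
```

>>> send_rows([
  {"hand": -1, "slide": [0, 0, 0], "spin": 0.08},
  {"hand": -1, "slide": [0, 0, 0], "spin": 0.08},
  {"hand": -1, "slide": [0, 0, 0], "spin": 0},
])

```text
time: 7.4
tool_pos: [0.6067, 0.043, 0.2272]
tool_rot: [2.892, 1.553, 2.998]
contact_force: [0.3, 0.3, -1.4]
opening: 0.0543
```

Run:
```python
from go import *
ftgt([.6123,.039,.15],-.415)
a=shot('top','t9');b=shot('side','s9')
cv2.imwrite('pics/c9.png',np.hstack([cv2.resize(a['pixels'][60:260,130:330],(400,400)),cv2.resize(b['pixels'][40:200,220:380],(400,400))]))
```

```text
t 7.40 TCP [0.6067 0.043  0.2272] funnel base [0.6024 0.0442 0.144 ] lugyaw -0.418 ftilt [ 0.0425 -0.0118] Fc [ 0.3082  0.301  -1.4413] M [0.064  0.0091 0.0332] open 0.0543
slide mm [-6.21   -6.1881  9.2071] spin -0.003039725621167666
```

View pics/c9.png

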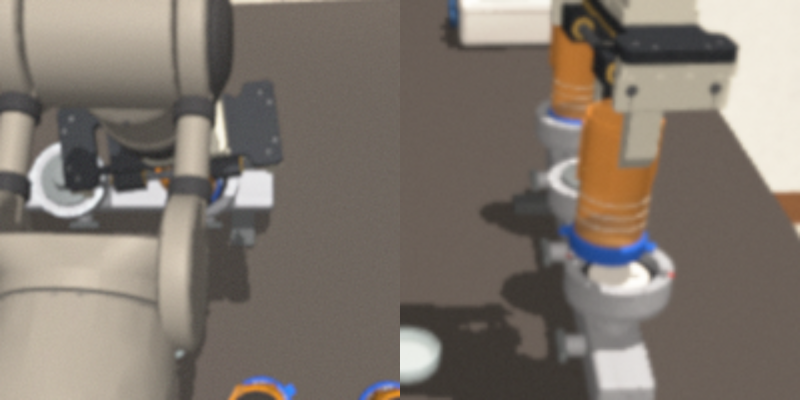

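>>> send_rows([
  {"hand": -1, "slide": [-5, 0, 0], "spin": 0},
  {"hand": -1, "slide": [-10, 0, 0], "spin": 0},
  {"hand": -1, "slide": [-10, 0, 0], "spin": 0},
  {"hand": -1, "slide": [-10, 0, 0], "spin": 0},
  {"hand": -1, "slide": [-5, 0, 0], "spin": 0},
  {"hand": -1, "slide": [-2, 0, 0], "spin": 0},
])

```text
time: 8.1
tool_pos: [0.6073, 0.0417, 0.2743]
tool_rot: [2.889, 1.555, 3.001]
contact_force: [-0.2, -0.1, -1.3]
opening: 0.0539
```

Run:
```python
from go import *
ftgt([.6123,.039,.15],-.415)
```

```text
t 8.10 TCP [0.6073 0.0417 0.2743] funnel base [0.6031 0.0428 0.1911] lugyaw -0.413 ftilt [ 0.0404 -0.0114] Fc [-0.1908 -0.113  -1.329 ] M [ 0.0241 -0.0469 -0.0277] open 0.0539
slide mm [40.9076 -4.9945  9.2925] spin 0.0022611087194120416
```

>>> send_rows([
  {"hand": -1, "slide": [0, 0, -20], "spin": 0},
  {"hand": -1, "slide": [0, 0, -40], "spin": 0},
  {"hand": -1, "slide": [0, 0, -10], "spin": 0},
  {"hand": -1, "slide": [0, 0, 0], "spin": 0},
])

```text
time: 8.5
tool_pos: [0.5358, 0.0336, 0.2755]
tool_rot: [2.88, 1.556, 2.992]
contact_force: [0.6, -0.6, -1.6]
opening: 0.0538
```

Run:
```python
from go import *
ftgt([.6123,.039,.15],-.415)
```

```text
t 8.50 TCP [0.5358 0.0336 0.2755] funnel base [0.5317 0.0348 0.1923] lugyaw -0.412 ftilt [ 0.0393 -0.0113] Fc [ 0.6259 -0.5512 -1.5577] M [ 0.0311 -0.0181 -0.0202] open 0.0538
slide mm [41.1791 -4.9832 81.1109] spin 0.0026052487446390216
```

>>> send_rows([
  {"hand": -1, "slide": [5, 0, 5], "spin": 0},
  {"hand": -1, "slide": [5, 0, 5], "spin": 0},
  {"hand": -1, "slide": [5, 0, 5], "spin": 0},
  {"hand": -1, "slide": [5, 0, 5], "spin": 0},
  {"hand": -1, "slide": [0, 0, 5], "spin": 0},
  {"hand": -1, "slide": [0, 0, 5], "spin": 0},
  {"hand": -1, "slide": [0, 0, 5], "spin": 0},
  {"hand": -1, "slide": [0, 0, 0], "spin": 0},
])

```text
time: 9.3
tool_pos: [0.5774, 0.0382, 0.2515]
tool_rot: [2.857, 1.557, 2.969]
contact_force: [0.6, 0.7, -2.0]
opening: 0.0541
```

Run:
```python
from go import *
ftgt([.6123,.039,.15],-.415)
```

```text
t 9.30 TCP [0.5774 0.0382 0.2515] funnel base [0.5733 0.0393 0.1683] lugyaw -0.412 ftilt [ 0.039  -0.0116] Fc [ 0.5608  0.6544 -2.0369] M [ 0.0493  0.0599 -0.0223] open 0.0541
slide mm [17.786  -4.7686 38.9282] spin 0.0028554634567110604
```

>>> send_rows([
  {"hand": -1, "slide": [0, 0, 0], "spin": 0.08},
  {"hand": -1, "slide": [0, 0, 0], "spin": 0.14},
  {"hand": -1, "slide": [0, 0, 0], "spin": 0.14},
  {"hand": -1, "slide": [0, 0, 0], "spin": 0.14},
  {"hand": -1, "slide": [0, 0, 0], "spin": 0.14},
  {"hand": -1, "slide": [0, 0, 0], "spin": 0.14},
  {"hand": -1, "slide": [0, 0, 0], "spin": 0.08},
  {"hand": -1, "slide": [0, 0, 0], "spin": 0},
])

```text
time: 10.1
tool_pos: [0.5775, 0.0381, 0.2535]
tool_rot: [-2.53, 1.559, 2.97]
contact_force: [-0.3, 0.6, -1.9]
opening: 0.0542
```

Run:
```python
from go import *
ftgt([.6123,.039,.15],-.415)
rel([.6123,.039,.15])
```

```text
t 10.10 TCP [0.5775 0.0381 0.2535] funnel base [0.5755 0.0412 0.1702] lugyaw -1.307 ftilt [ 0.0202 -0.0274] Fc [-0.3423  0.5607 -1.8609] M [-0.0615  0.0336  0.0004] open 0.0542
slide mm [19.8098 24.5452 27.7971] spin -0.8920833610317325
t 10.1 pos [0.5775 0.0381 0.2535] jaw 0.7880806826663892 q [-0.0671  0.431   1.3131  0.0012  1.4092 -0.8554] open 0.05418999372408484 F [-0.3423  0.5607 -1.8609] tilt [-0.0116  0.002  -0.9999]
slide mm [103.0583  25.8519  25.056 ]
```

>>> send_rows([
  {"hand": -1, "slide": [0, 0, 0], "spin": 0.08},
  {"hand": -1, "slide": [0, 0, 0], "spin": 0.14},
  {"hand": -1, "slide": [0, 0, 0], "spin": 0.14},
  {"hand": -1, "slide": [0, 0, 0], "spin": 0.14},
  {"hand": -1, "slide": [0, 0, 0], "spin": 0.14},
  {"hand": -1, "slide": [0, 0, 0], "spin": 0.14},
  {"hand": -1, "slide": [0, 0, 0], "spin": 0.14},
  {"hand": -1, "slide": [0, 0, 0], "spin": 0.14},
])

```text
time: 10.9
tool_pos: [0.5773, 0.038, 0.2553]
tool_rot: [-1.441, 1.561, 2.98]
contact_force: [-0.0, 0.3, -1.9]
opening: 0.0547
```

>>> send_rows([
  {"hand": -1, "slide": [0, 0, 0], "spin": 0.14},
  {"hand": -1, "slide": [0, 0, 0], "spin": 0.14},
  {"hand": -1, "slide": [0, 0, 0], "spin": 0.14},
  {"hand": -1, "slide": [0, 0, 0], "spin": 0.14},
  {"hand": -1, "slide": [0, 0, 0], "spin": 0.14},
  {"hand": -1, "slide": [0, 0, 0], "spin": 0.14},
  {"hand": -1, "slide": [0, 0, 0], "spin": 0.08},
  {"hand": -1, "slide": [0, 0, 0], "spin": 0},
])

```text
time: 11.7
tool_pos: [0.5771, 0.038, 0.2569]
tool_rot: [-0.491, 1.563, 2.99]
contact_force: [-0.4, 0.5, -1.1]
opening: 0.0543
```

Run:
```python
from go import *
ftgt([.6123,.039,.15],-.415+np.pi)
rel([.6123,.039,.15])
```

```text
t 11.70 TCP [0.5771 0.038  0.2569] funnel base [0.5794 0.0378 0.1736] lugyaw 2.956 ftilt [-0.0187  0.0021] Fc [-0.4136  0.5423 -1.1405] M [-0.0799  0.1493  0.0175] open 0.0543
slide mm [ 23.3723   9.8363 -31.5844] spin 0.229782564631535
t 11.7 pos [0.5771 0.038  0.2569] jaw -1.2320107166276943 q [-0.0672  0.4259  1.3118  0.0007  1.4118  1.1647] open 0.054301455139317466 F [-0.4136  0.5423 -1.1405] tilt [-0.0079  0.0012 -1.    ]
slide mm [106.6209  11.143  -34.3254]
```

>>> send_rows([
  {"hand": -1, "slide": [1, 1, -3], "spin": 0},
  {"hand": -1, "slide": [2, 2, -7], "spin": 0},
  {"hand": -1, "slide": [3, 2, -7], "spin": 0},
  {"hand": -1, "slide": [3, 2, -6], "spin": 0},
  {"hand": -1, "slide": [2, 2, -5], "spin": 0},
  {"hand": -1, "slide": [0, 0, -2], "spin": 0.1},
  {"hand": -1, "slide": [0, 0, 0], "spin": 0.12},
  {"hand": -1, "slide": [0, 0, 0], "spin": 0},
])

```text
time: 12.5
tool_pos: [0.6122, 0.0397, 0.2431]
tool_rot: [-0.263, 1.562, 3.002]
contact_force: [-1.0, 0.7, -2.0]
opening: 0.0538
```

Run:
```python
from go import *
ftgt([.6123,.039,.15],-.415+np.pi)
from fm import *
b=shot('side','s10');a=shot('top','t10')
cv2.imwrite('pics/c10.png',np.hstack([cv2.resize(a['pixels'][90:210,170:290],(400,400)),cv2.resize(b['pixels'][60:180,260:380],(400,400),interpolation=cv2.INTER_CUBIC)]))
```

```text
t 12.50 TCP [0.6122 0.0397 0.2431] funnel base [0.6144 0.0389 0.1598] lugyaw 2.741 ftilt [-0.0162  0.0076] Fc [-0.9638  0.7426 -2.0102] M [-0.0466  0.1416  0.0573] open 0.0538
slide mm [ 9.8281 -0.3617  1.9456] spin 0.013985510378409671
```

View pics/c10.png

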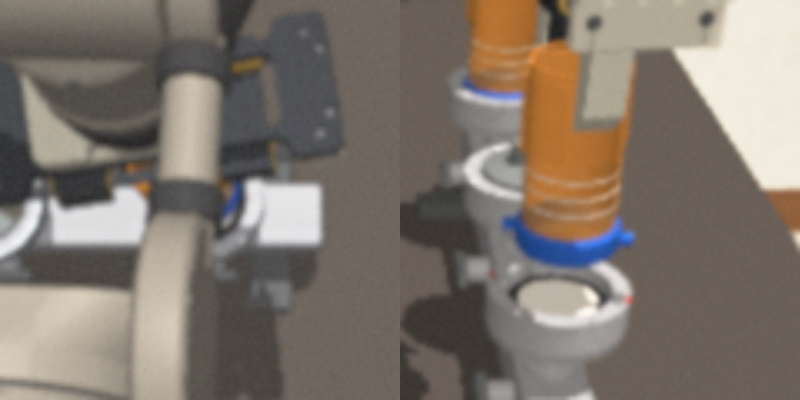

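Run:
```python
from go import *
s,p,R,F,a=fun()
b=shot('side','s11')
o=np.array([260,60]);k=400/120
f=lambda X:(proj(b,X)-o+.5)*k+[400,0]
L=np.array([[.036,0,.008,1],[-.036,0,.008,1]])@F.T
print('pred lug tips',f(L[:,:3]))
c,sn=np.cos(-.415),np.sin(-.415)
print('pred dots(r .041)',f(np.array([.6123,.039,.131])+.041*np.array([[c,sn,0],[-c,-sn,0]])))
J=f(np.array([[.6123,.039,.13],[.6223,.039,.13],[.6123,.049,.13]])); print('px/10mm x',J[1]-J[0],'y',J[2]-J[0])
hs=cv2.cvtColor(b['pixels'],cv2.COLOR_BGR2HSV)
red=((hs[...,0]<8)|(hs[...,0]>172))&(hs[...,1]>70); v,u=np.nonzero(red); m=(u>270)&(u<340)&(v>130)&(v<160)
print((np.c_[u,v][m]-o+.5)*k+[400,0])
cv2.imwrite('pics/c11.png',cv2.resize(b['pixels'][100:170,280:360],(800,700),interpolation=cv2.INTER_CUBIC)[:600])
```

```text
t 12.60 TCP [0.6121 0.0397 0.2432] funnel base [0.6142 0.0389 0.1599] lugyaw 2.745 ftilt [-0.0163  0.0075] Fc [-0.3589 -0.1065 -1.9529] M [-0.0635  0.178   0.0222] open 0.0539
pred lug tips [[504.2356 225.5326]
 [628.9778 245.2977]]
pred dots(r .041) [[626.5732 304.8782]
 [489.3913 278.1883]]
px/10mm x [16.937  -0.3899] y [-2.9444 -8.8799]
[[558.3333 238.3333]
 [578.3333 238.3333]
 [491.6667 275.    ]
 [628.3333 298.3333]
 [631.6667 298.3333]
 [628.3333 301.6667]
 [631.6667 301.6667]
 [635.     301.6667]]
```

View pics/c11.png

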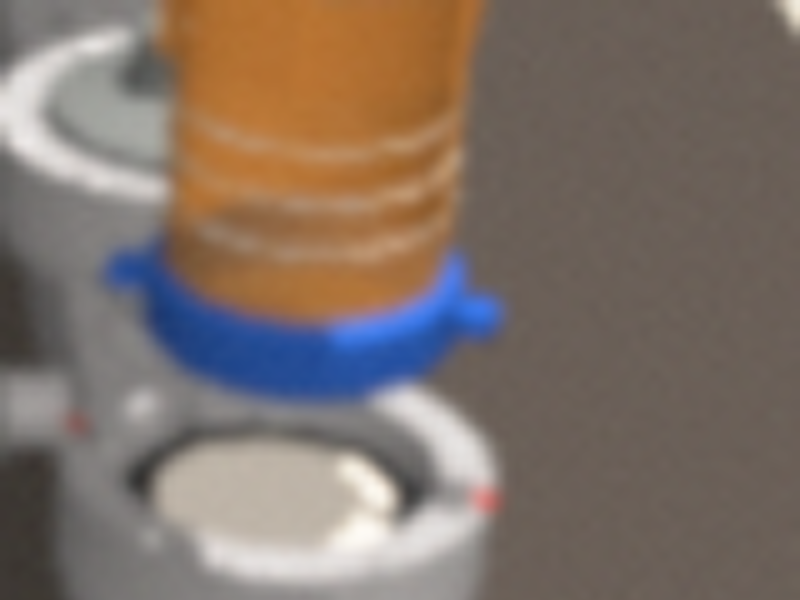

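>>> send_rows([
  {"hand": -1, "slide": [2, 0, 1], "spin": 0.02},
  {"hand": -1, "slide": [5, 0, 0.8], "spin": 0.015},
  {"hand": -1, "slide": [6, 0, 0], "spin": 0},
  {"hand": -1, "slide": [5, 0, 0], "spin": 0},
  {"hand": -1, "slide": [2, 0, 0], "spin": 0},
  {"hand": -1, "slide": [0, 0, 0], "spin": 0},
])

```text
time: 13.25
tool_pos: [0.6095, 0.0395, 0.2213]
tool_rot: [-0.229, 1.561, 3.006]
contact_force: [-0.1, -0.7, -1.9]
opening: 0.054
```

Run:
```python
from go import *
ftgt([.6125,.0385,.12],-.415+np.pi)
b=shot('side','s12')
cv2.imwrite('pics/c12.png',cv2.resize(b['pixels'][100:170,280:360],(800,700),interpolation=cv2.INTER_CUBIC)[:600])
```

```text
t 13.25 TCP [0.6095 0.0395 0.2213] funnel base [0.6115 0.0386 0.138 ] lugyaw 2.711 ftilt [-0.0154  0.0083] Fc [-0.1471 -0.7496 -1.9272] M [-0.022   0.1398 -0.034 ] open 0.0540
slide mm [17.9916  0.2331 -1.1438] spin -0.015392659136926667
```

View pics/c12.png

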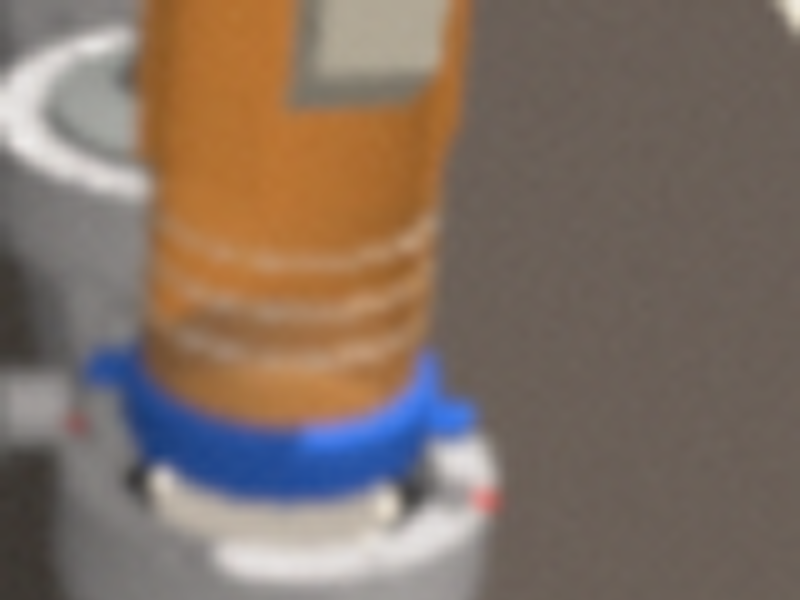

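```bash
cat > lowfit.py <<'E'
from go import *
import fm
from scipy.optimize import minimize
def low(b,F,tag=None):
    parts=[fm.cyl(.027,.01,.06),fm.cyl(.030,.002,.014),fm.cyl(.028,0,.002),fm.box(1),fm.box(-1)]
    S=6; c=proj(b,F[:3,3][None])[0].astype(int); u0,v0,w,h=c[0]-32,c[1]-26,64,44
    hs=cv2.cvtColor(b['pixels'],cv2.COLOR_BGR2HSV)[v0:v0+h,u0:u0+w].astype(float)
    bl=((hs[...,0]>100)&(hs[...,0]<130)&(hs[...,1]>110))
    orr=(hs[...,0]<25)&(hs[...,1]>110)&(hs[...,2]>80)
    m=(bl|orr).astype(np.uint8)
    n,l,stt,_=cv2.connectedComponentsWithStats(m); k=l[h//2-8:h//2+2,w//2-5:w//2+5]; k=np.argmax(np.bincount(k[k>0])); m=(l==k).astype(np.uint8)
    def ren(q):
        G=F.copy(); G[:3,3]+=[q[0],q[1],0]; G[:3,:3]=Ro.from_euler('z',q[2]).as_matrix()@G[:3,:3]
        im=np.zeros((h*S,w*S),np.uint8)
        for P in parts:
            Q=P@G[:3,:3].T+G[:3,3]; cv2.fillConvexPoly(im,cv2.convexHull(np.round((proj(b,Q)-[u0,v0]+.5)*S).astype(np.int32)),255)
        return cv2.resize(im,(w,h),interpolation=cv2.INTER_AREA)/255.
    wt=np.ones((h,w)); wt[:10]=0
    f=lambda q:(wt*abs(ren(q)-m)).sum()
    best=min((minimize(f,[0,0,a],method='Nelder-Mead',options=dict(initial_simplex=[[0,0,a],[.004,0,a],[0,.004,a],[0,0,a+.1]],xatol=1e-4,fatol=.02)) for a in(-.1,0,.1)),key=lambda o:o.fun)
    if tag:
        vis=cv2.resize(b['pixels'][v0:v0+h,u0:u0+w],None,fx=10,fy=10,interpolation=cv2.INTER_CUBIC)
        for im,col in((m.astype(float),(255,255,255)),(ren(best.x),(0,255,0))):
            cs,_=cv2.findContours((cv2.resize(im,None,fx=10,fy=10)>.5).astype(np.uint8),0,1); cv2.drawContours(vis,cs,-1,col,1)
        cv2.imwrite(f'pics/{tag}.png',vis)
    return best.x,best.fun
E
python3 - <<'E'
from lowfit import *
s,p,R,F,a=fun()
b=shot('side','s13'); print(low(b,F,'lf13'))
# seat: collar top circle fit via dots, side cam offset
hs=cv2.cvtColor(b['pixels'],cv2.COLOR_BGR2HSV); red=((hs[...,0]<8)|(hs[...,0]>172))&(hs[...,1]>60); v,u=np.nonzero(red); m=(u>270)&(u<340)&(v>135)&(v<160)
from meas import ray_at
sat=hs[...,1][v[m],u[m]].astype(float); uv=np.c_[u,v][m]; print(uv.tolist())
L=uv[:,0]<310
W=[ray_at(b,[np.average(uv[k],axis=0,weights=sat[k])],.131)[0] for k in(L,~L)]; print(W,(W[0]+W[1])/2,np.arctan2(*(W[1]-W[0])[[1,0]]))
E
```

```text
t 13.30 TCP [0.6095 0.0395 0.2214] funnel base [0.6116 0.0386 0.1382] lugyaw 2.711 ftilt [-0.0156  0.0083] Fc [-0.177  -0.6655 -1.243 ] M [0.0028 0.1643 0.0318] open 0.0543
(array([ 0.0073,  0.0385, -1.2187]), np.float64(67.67843137254903))
[[313, 141], [287, 142], [327, 149], [328, 149], [329, 149], [328, 150], [329, 150], [330, 150], [329, 151]]
[array([0.5766, 0.0591, 0.131 ]), array([0.6501, 0.031 , 0.131 ])] [0.6134 0.0451 0.131 ] -0.3654307336275444
```

View pics/lf13.png

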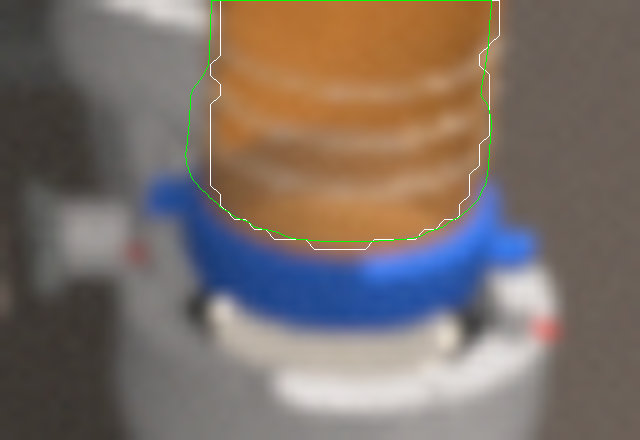

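```bash
sed -i "s/m=(bl|orr).astype(np.uint8)/m=cv2.morphologyEx((bl|orr).astype(np.uint8),cv2.MORPH_CLOSE,np.ones((3,3)))/" lowfit.py
python3 - <<'E'
from lowfit import *
s,p,R,F,a=fun()
b=shot('side','s14'); print(low(b,F,'lf14'))
E
```

```text
t 13.35 TCP [0.6097 0.0395 0.2217] funnel base [0.6118 0.0386 0.1384] lugyaw 2.711 ftilt [-0.0161  0.0083] Fc [ 0.2152 -0.0336 -1.0248] M [-0.0618  0.1837 -0.0057] open 0.0540
(array([0.0024, 0.008 , 0.0743]), np.float64(38.52549019607844))
```

View pics/lf14.png

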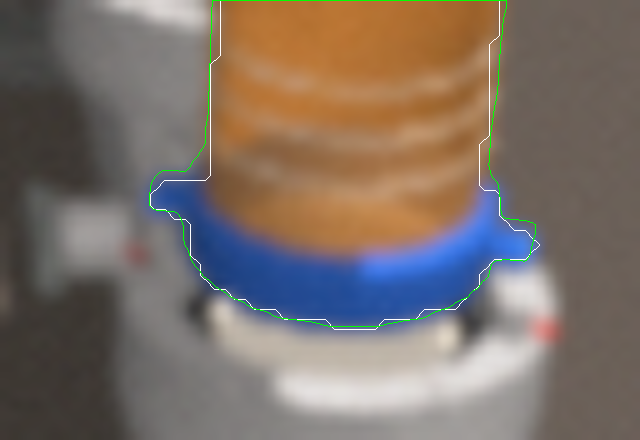

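>>> send_rows([
  {"hand": -1, "slide": [4, 0, 0], "spin": 0},
  {"hand": -1, "slide": [4, 0, 0], "spin": 0},
  {"hand": -1, "slide": [2, 0, -0.5], "spin": 0},
  {"hand": -1, "slide": [0, 0, 0], "spin": 0},
])

```text
time: 13.8
tool_pos: [0.6105, 0.0396, 0.2115]
tool_rot: [-0.256, 1.563, 2.979]
contact_force: [0.2, -0.3, -1.4]
opening: 0.0543
```

Run:
```python
from go import *
ftgt([.6123,.0385,.12],-.415+np.pi)
b=shot('side','s15')
cv2.imwrite('pics/c15.png',cv2.resize(b['pixels'][100:170,280:360],(800,700),interpolation=cv2.INTER_CUBIC)[:600])
```

```text
t 13.80 TCP [0.6105 0.0396 0.2115] funnel base [0.6127 0.0387 0.1283] lugyaw 2.711 ftilt [-0.0176  0.0084] Fc [ 0.2322 -0.2766 -1.3857] M [-0.0287  0.1637 -0.05  ] open 0.0543
slide mm [8.2618 0.1447 0.3672] spin -0.015384608131824518
```

View pics/c15.png

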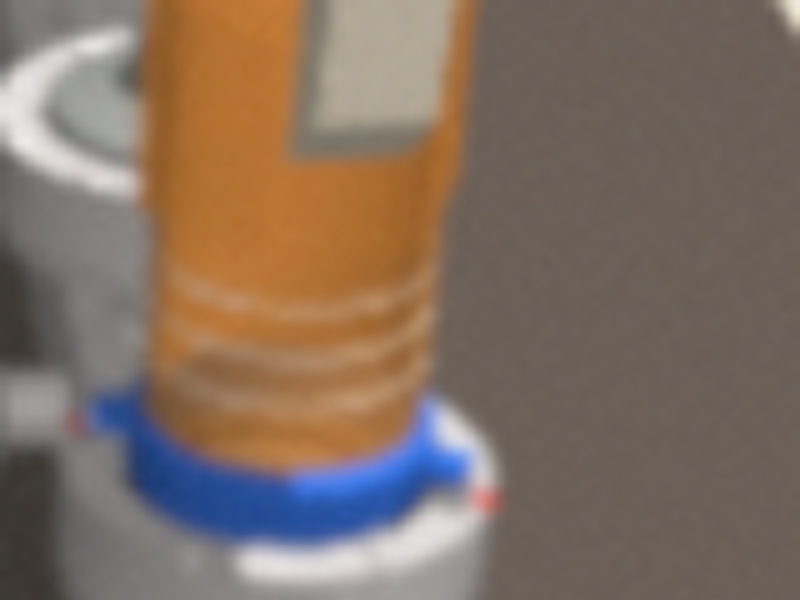

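>>> send_rows([
  {"hand": -1, "slide": [1, 0.7, 0], "spin": 0.025},
  {"hand": -1, "slide": [2, 0, 0], "spin": 0},
  {"hand": -1, "slide": [1.5, 0, 0], "spin": 0},
  {"hand": -1, "slide": [0, 0, 0], "spin": 0},
])

```text
time: 14.25
tool_pos: [0.6107, 0.0388, 0.207]
tool_rot: [-0.235, 1.564, 2.972]
contact_force: [-0.2, 0.6, -1.3]
opening: 0.0546
```

Run:
```python
from go import *
ftgt([.6123,.0385,.12],-.415+np.pi)
```

```text
t 14.25 TCP [0.6107 0.0388 0.207 ] funnel base [0.6129 0.0378 0.1237] lugyaw 2.684 ftilt [-0.0179  0.0092] Fc [-0.2071  0.6337 -1.3035] M [-0.0752  0.1573  0.0274] open 0.0546
slide mm [ 3.7438 -0.765   0.5546] spin -0.042871883019172774
```

>>> send_rows([
  {"hand": -1, "slide": [1.5, 0, 0], "spin": 0},
  {"hand": -1, "slide": [1.5, 0, 0], "spin": 0},
  {"hand": -1, "slide": [0, 0, 0], "spin": 0},
])

```text
time: 14.55
tool_pos: [0.611, 0.0388, 0.2043]
tool_rot: [-0.264, 1.565, 2.944]
contact_force: [0.6, 0.4, -0.1]
opening: 0.0542
```

Run:
```python
from go import *
ftgt([.6123,.0385,.114],-.415+np.pi)
b=shot('side','s16')
cv2.imwrite('pics/c16.png',cv2.resize(b['pixels'][100:170,280:360],(800,700),interpolation=cv2.INTER_CUBIC)[:600])
```

```text
t 14.55 TCP [0.611  0.0388 0.2043] funnel base [0.6133 0.0378 0.121 ] lugyaw 2.684 ftilt [-0.0191  0.0092] Fc [ 0.5735  0.4389 -0.0881] M [-0.0884  0.21   -0.0145] open 0.0542
slide mm [ 7.0407 -0.7835  0.9432] spin -0.042808516454615475
```

View pics/c16.png

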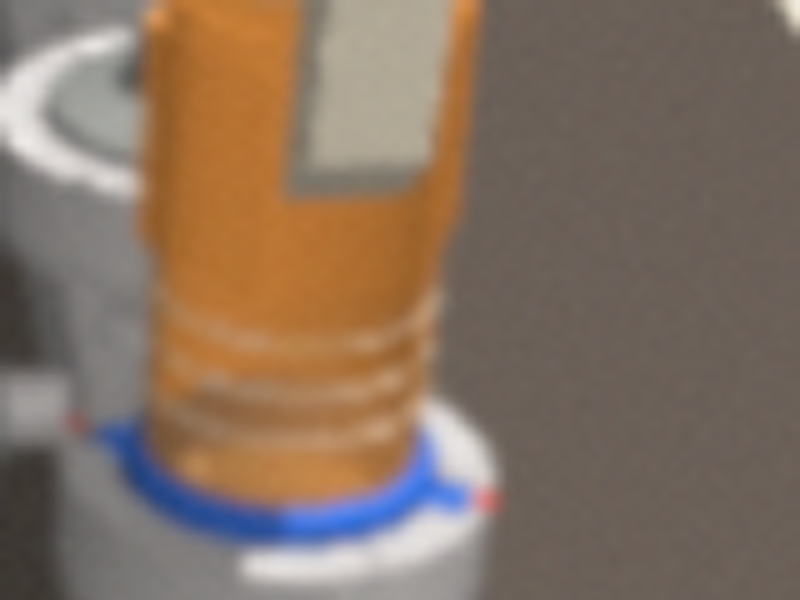

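>>> send_rows([
  {"hand": -1, "slide": [1.5, 0, 0], "spin": 0},
  {"hand": -1, "slide": [1.5, 0, 0], "spin": 0},
  {"hand": -1, "slide": [1.5, 0, 0], "spin": 0},
  {"hand": -1, "slide": [0, 0, 0], "spin": 0},
])

```text
time: 15.0
tool_pos: [0.6116, 0.0387, 0.2014]
tool_rot: [-0.385, 1.568, 2.822]
contact_force: [-1.1, -0.9, 3.6]
opening: 0.054
```

Run:
```python
from go import *
ftgt([.6123,.0385,.1145],-.415+np.pi)
```

```text
t 15.00 TCP [0.6116 0.0387 0.2014] funnel base [0.6142 0.0377 0.1181] lugyaw 2.684 ftilt [-0.0221  0.0095] Fc [-1.0855 -0.8659  3.6136] M [-0.0062  0.4041  0.0194] open 0.0540
slide mm [ 3.6088 -0.9594  1.8222] spin -0.04279364289717602
```

>>> send_rows([
  {"hand": -1, "slide": [1.5, 0, 0.3], "spin": 0},
  {"hand": -1, "slide": [1.5, 0, 0.2], "spin": 0},
  {"hand": -1, "slide": [1.3, 0, 0], "spin": 0},
  {"hand": -1, "slide": [0, 0, 0], "spin": 0},
])

```text
time: 15.4
tool_pos: [0.6119, 0.0386, 0.1989]
tool_rot: [-2.727, 1.569, 0.481]
contact_force: [-0.8, -0.9, 6.3]
opening: 0.0536
```

Run:
```python
from go import *
ftgt([.6123,.0385,.1145],-.415+np.pi)
```

```text
t 15.40 TCP [0.6119 0.0386 0.1989] funnel base [0.6148 0.0376 0.1157] lugyaw 2.684 ftilt [-0.026   0.0097] Fc [-0.8324 -0.8589  6.3185] M [0.031  0.5476 0.0212] open 0.0536
slide mm [ 1.1978 -1.1072  2.4532] spin -0.04286317145434637
```

>>> send_rows([
  {"hand": -1, "slide": [1.3, 0, 0.3], "spin": 0},
  {"hand": -1, "slide": [0.3, 0, 0], "spin": 0},
])

```text
time: 15.6
tool_pos: [0.612, 0.0385, 0.1986]
tool_rot: [-3.054, 1.567, 0.153]
contact_force: [-1.6, -0.5, 6.9]
opening: 0.0545
```

Run:
```python
from go import *
ftgt([.6123,.0385,.1145],-.415+np.pi)
```

```text
t 15.60 TCP [0.612  0.0385 0.1986] funnel base [0.6151 0.0375 0.1154] lugyaw 2.684 ftilt [-0.0281  0.0098] Fc [-1.615  -0.4591  6.8901] M [0.0235 0.54   0.0361] open 0.0545
slide mm [ 0.8489 -1.2245  2.6995] spin -0.042870956365620216
```

>>> send_rows([
  {"hand": -1, "slide": [0.8, 0, 0], "spin": 0},
  {"hand": -1, "slide": [0.3, 0, 0], "spin": 0.05},
  {"hand": -1, "slide": [0.2, 0, 0], "spin": 0.05},
  {"hand": -1, "slide": [0.2, 0, 0], "spin": 0.05},
])

```text
time: 16.0
tool_pos: [0.612, 0.0387, 0.1981]
tool_rot: [-2.857, 1.566, 0.196]
contact_force: [-0.6, 0.8, 5.8]
opening: 0.0542
```

Run:
```python
from go import *
ftgt([.6123,.0385,.1145],-.415+np.pi)
```

```text
t 16.00 TCP [0.612  0.0387 0.1981] funnel base [0.615  0.0373 0.1148] lugyaw 2.530 ftilt [-0.0276  0.0131] Fc [-0.5944  0.7803  5.8434] M [0.3203 0.5025 0.1424] open 0.0542
slide mm [ 0.3107 -0.9944  2.7897] spin -0.19708626336539048
```

>>> send_rows([
  {"hand": -1, "slide": [0.4, 0, 0], "spin": 0.06},
  {"hand": -1, "slide": [0.2, 0, 0], "spin": 0.06},
  {"hand": -1, "slide": [0.2, 0, 0], "spin": 0.06},
  {"hand": -1, "slide": [0.2, 0, 0], "spin": 0.06},
])

```text
time: 16.4
tool_pos: [0.6119, 0.0397, 0.1981]
tool_rot: [-2.375, 1.564, 0.429]
contact_force: [-0.8, -1.0, 3.9]
opening: 0.0542
```

Run:
```python
from go import *
ftgt([.6123,.0385,.1145],-.415+np.pi)
b=shot('side','s17')
cv2.imwrite('pics/c17.png',cv2.resize(b['pixels'][100:170,280:360],(800,700),interpolation=cv2.INTER_CUBIC)[:600])
```

```text
t 16.40 TCP [0.6119 0.0397 0.1981] funnel base [0.6145 0.0378 0.1149] lugyaw 2.280 ftilt [-0.0246  0.0165] Fc [-0.7531 -0.965   3.8816] M [0.2961 0.354  0.1057] open 0.0542
slide mm [0.3679 0.073  2.3425] spin -0.4462287123172435
```

View pics/c17.png

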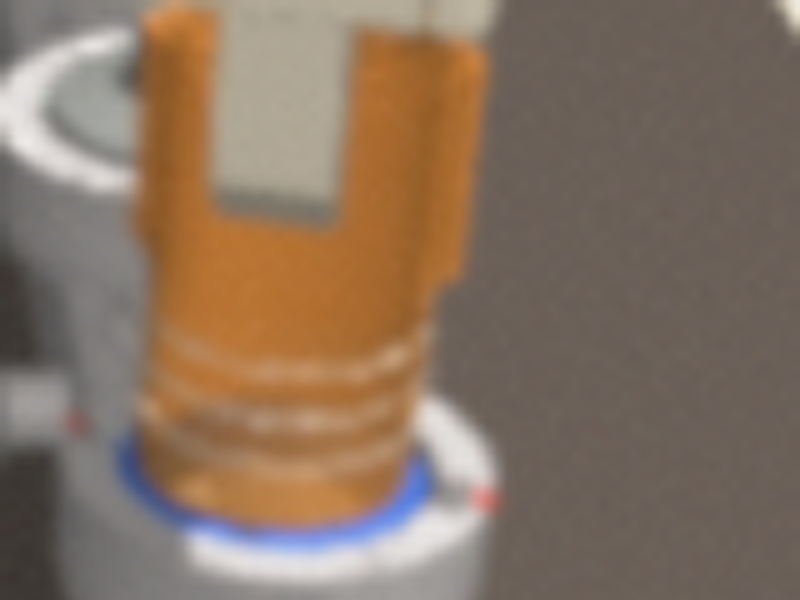

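>>> send_rows([
  {"hand": -1, "slide": [1, 0, 0.5], "spin": 0.04},
  {"hand": -1, "slide": [0.6, 0, 0.3], "spin": 0.04},
  {"hand": -1, "slide": [0.3, 0, 0.2], "spin": 0.04},
])

```text
time: 16.75
tool_pos: [0.6114, 0.04, 0.1981]
tool_rot: [-2.423, 1.562, 0.258]
contact_force: [-1.1, 0.1, 6.3]
opening: 0.0541
```

Run:
```python
from go import *
ftgt([.6123,.0385,.1142],2.06)
```

```text
t 16.75 TCP [0.6114 0.04   0.1981] funnel base [0.614  0.0378 0.1148] lugyaw 2.157 ftilt [-0.025  0.019] Fc [-1.1407  0.0519  6.2771] M [0.099  0.58   0.0459] open 0.0541
slide mm [0.6049 0.1636 1.8588] spin 0.0969845442711259
```

>>> send_rows([
  {"hand": -1, "slide": [0.8, 0, 0.3], "spin": 0.03},
  {"hand": -1, "slide": [0.3, 0, 0], "spin": 0.03},
  {"hand": -1, "slide": [0.2, 0, 0], "spin": 0.03},
])

```text
time: 17.05
tool_pos: [0.6113, 0.0399, 0.1986]
tool_rot: [-2.435, 1.56, 0.157]
contact_force: [-1.7, 0.1, 5.8]
opening: 0.0543
```

Run:
```python
from go import *
ftgt([.6123,.0385,.1142],2.06)
```

```text
t 17.05 TCP [0.6113 0.0399 0.1986] funnel base [0.6139 0.0375 0.1153] lugyaw 2.067 ftilt [-0.0252  0.021 ] Fc [-1.6922  0.0563  5.8414] M [0.1147 0.5922 0.0671] open 0.0543
slide mm [1.1295 0.024  1.8786] spin 0.006999575167517591
```

>>> send_rows([
  {"hand": -1, "slide": [0.5, 0, 0], "spin": 0.025},
  {"hand": -1, "slide": [0.2, 0, 0], "spin": 0.02},
])

```text
time: 17.25
tool_pos: [0.6113, 0.0399, 0.1988]
tool_rot: [-2.431, 1.559, 0.116]
contact_force: [-0.2, -0.2, 6.0]
opening: 0.0541
```

Run:
```python
from go import *
ftgt([.6123,.0385,.1142],2.06)
```

```text
t 17.25 TCP [0.6113 0.0399 0.1988] funnel base [0.6138 0.0374 0.1156] lugyaw 2.023 ftilt [-0.025   0.0219] Fc [-0.232  -0.2431  5.9824] M [0.1074 0.5929 0.0816] open 0.0541
slide mm [ 1.4055 -0.0881  1.9027] spin -0.03732626677987261
```

>>> send_rows([
  {"hand": -1, "slide": [1.3, 0, 0], "spin": 0},
  {"hand": -1, "slide": [0.8, 0, 0], "spin": 0.015},
  {"hand": -1, "slide": [0.3, 0, 0], "spin": 0.015},
])

```text
time: 17.55
tool_pos: [0.6115, 0.0397, 0.1981]
tool_rot: [-2.449, 1.557, 0.071]
contact_force: [-1.0, -0.3, 4.5]
opening: 0.0536
```

Run:
```python
from go import *
ftgt([.6123,.0385,.1142],2.06)
```

```text
t 17.55 TCP [0.6115 0.0397 0.1981] funnel base [0.6141 0.0372 0.1149] lugyaw 1.996 ftilt [-0.0264  0.0227] Fc [-0.9902 -0.2873  4.5362] M [0.1612 0.5111 0.2719] open 0.0536
slide mm [ 0.661  -0.0079  2.2669] spin -0.0644631042873991
```

>>> send_rows([
  {"hand": -1, "slide": [0.4, 0, 0], "spin": 0.02},
  {"hand": -1, "slide": [0.2, 0, 0], "spin": 0.01},
])

```text
time: 17.75
tool_pos: [0.6119, 0.0398, 0.1982]
tool_rot: [-2.446, 1.555, 0.046]
contact_force: [-0.8, 0.2, 3.7]
opening: 0.0541
```

Run:
```python
from go import *
ftgt([.6123,.0385,.1142],2.03)
```

```text
t 17.75 TCP [0.6119 0.0398 0.1982] funnel base [0.6146 0.0372 0.1149] lugyaw 1.968 ftilt [-0.0275  0.0233] Fc [-0.7956  0.1972  3.6887] M [0.0294 0.4312 0.6331] open 0.0541
slide mm [0.7103 0.363  2.6326] spin -0.062094941500438594
```

>>> send_rows([
  {"hand": -1, "slide": [0, 0, 0], "spin": -0.03},
  {"hand": -1, "slide": [0, 0, 0], "spin": -0.03},
  {"hand": -1, "slide": [-0.7, 0, 0], "spin": 0},
])

```text
time: 18.05
tool_pos: [0.6121, 0.0403, 0.1996]
tool_rot: [-2.467, 1.554, 0.09]
contact_force: [-0.5, 0.1, 4.3]
opening: 0.0541
```

Run:
```python
from go import *
ftgt([.6123,.0385,.1175],2.03)
```

```text
t 18.05 TCP [0.6121 0.0403 0.1996] funnel base [0.6151 0.0378 0.1164] lugyaw 2.032 ftilt [-0.0301  0.0217] Fc [-0.5235  0.0732  4.3407] M [0.0602 0.6165 0.0204] open 0.0541
slide mm [-1.1162  0.9315  2.6651] spin 0.001915896551374363
```

>>> send_rows([
  {"hand": -1, "slide": [-0.7, 0, 0], "spin": 0},
  {"hand": -1, "slide": [-0.6, 0, 0], "spin": 0},
  {"hand": -1, "slide": [-0.5, 0, 0], "spin": 0},
])

```text
time: 18.35
tool_pos: [0.612, 0.0403, 0.2005]
tool_rot: [-2.438, 1.555, 0.119]
contact_force: [2.0, 0.3, -0.5]
opening: 0.0541
```

Run:
```python
from go import *
ftgt([.6123,.0385,.1175],2.03)
b=shot('side','s18')
cv2.imwrite('pics/c18.png',cv2.resize(b['pixels'][80:170,270:370],(800,720),interpolation=cv2.INTER_CUBIC)[:600])
```

```text
t 18.35 TCP [0.612  0.0403 0.2005] funnel base [0.6148 0.0379 0.1173] lugyaw 2.033 ftilt [-0.0292  0.0213] Fc [ 1.9503  0.3221 -0.5184] M [ 0.1661  0.0503 -0.0238] open 0.0541
slide mm [-0.2394  0.8841  2.4535] spin 0.0027640545968652397
```

View pics/c18.png

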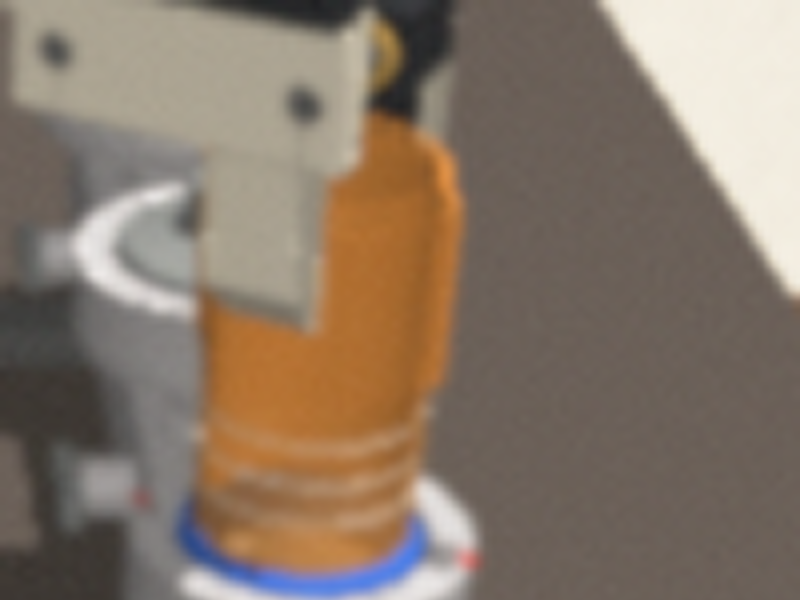

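>>> send_rows([
  {"hand": -0.1, "slide": [0, 0, 0], "spin": 0},
  {"hand": 0.3, "slide": [0, 0, 0], "spin": 0},
  {"hand": 0.7, "slide": [0, 0, 0], "spin": 0},
  {"hand": 1, "slide": [0, 0, 0], "spin": 0},
  {"hand": 1, "slide": [0, 0, 0], "spin": 0},
  {"hand": 1, "slide": [0, 0, 0], "spin": 0},
  {"hand": 1, "slide": [0, 0, 0], "spin": 0},
])

```text
time: 19.1
tool_pos: [0.6112, 0.0402, 0.1992]
tool_rot: [-2.442, 1.558, 0.116]
contact_force: [0.2, 0.5, -0.6]
opening: 0.0909
```

Run:
```python
from go import *
fun(); rel([.612,.04,.3])
b=shot('side','s19')
cv2.imwrite('pics/c19.png',cv2.resize(b['pixels'][80:170,270:370],(800,720),interpolation=cv2.INTER_CUBIC)[:600])
```

```text
t 19.10 TCP [0.6112 0.0402 0.1992] funnel base [0.6138 0.0377 0.116 ] lugyaw 2.033 ftilt [-0.0262  0.0217] Fc [ 0.2365  0.4749 -0.5623] M [0.0389 0.1482 0.0138] open 0.0909
t 19.1 pos [0.6112 0.0402 0.1992] jaw -2.1548692509667338 q [-0.0606  0.5166  1.3234  0.0024  1.2889  2.0936] open 0.09086448812672022 F [ 0.2365  0.4749 -0.5623] tilt [ 0.0128  0.0015 -0.9999]
slide mm [-100.7647   -1.1608   -1.7559]
```

View pics/c19.png

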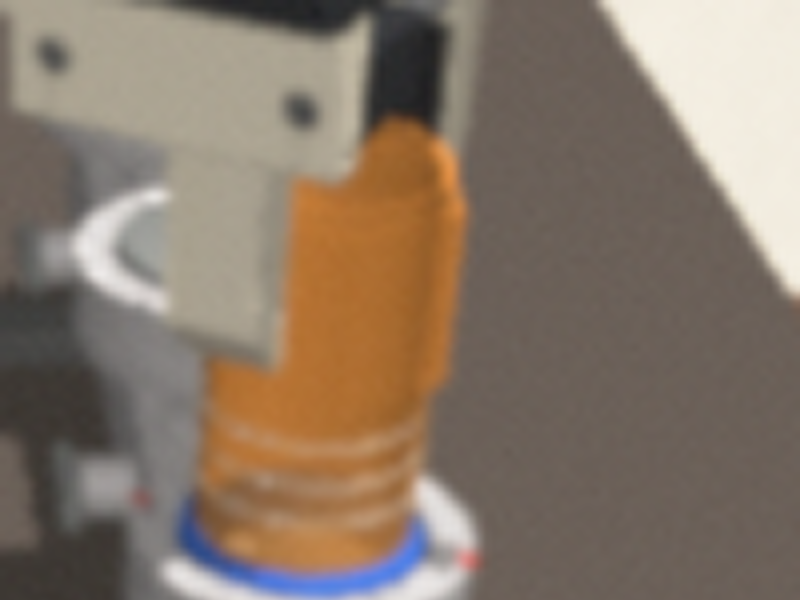

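The fingers are open and clear of the funnel, and it stayed in place. I'll lift away.

>>> send_rows([
  {"hand": 1, "slide": [-5, 0, 0], "spin": 0},
  {"hand": 1, "slide": [-15, 0, 0], "spin": 0},
  {"hand": 1, "slide": [-20, 0, 0], "spin": 0},
  {"hand": 1, "slide": [-25, 0, 0], "spin": 0},
  {"hand": 1, "slide": [-25, 0, 0], "spin": 0},
  {"hand": 1, "slide": [-20, 0, 0], "spin": 0},
  {"hand": 1, "slide": [-10, 0, 0], "spin": 0},
  {"hand": 1, "slide": [0, 0, 0], "spin": 0},
])

```text
time: 19.95
tool_pos: [0.6091, 0.04, 0.3254]
tool_rot: [-2.441, 1.558, 0.116]
contact_force: [-0.6, 0.5, 0.0]
opening: 0.0917
```

>>> send_rows([
  {"hand": 1, "slide": [0, 10, 10], "spin": 0},
  {"hand": 1, "slide": [0, 15, 15], "spin": 0},
  {"hand": 1, "slide": [0, 15, 15], "spin": 0},
  {"hand": 1, "slide": [0, 20, 20], "spin": 0},
  {"hand": 1, "slide": [0, 20, 20], "spin": 0},
  {"hand": 1, "slide": [0, 15, 15], "spin": 0},
  {"hand": 1, "slide": [0, 5, 5], "spin": 0},
  {"hand": 1, "slide": [0, 0, 0], "spin": 0},
])

```text
time: 20.75
tool_pos: [0.463, 0.0113, 0.3148]
tool_rot: [-0.799, 1.568, 1.758]
contact_force: [-0.2, 0.7, -0.7]
opening: 0.092
```

Run:
```python
from go import *
from meas import near
rel([.612,.04,.3])
a=shot('top','t20');b=shot('side','s20')
for c in(a,b):
    X,uv=near(c,(.612,.039),.035,.15,.26)
    if len(X): print('top z pct',np.percentile(X[:,2],[50,90,97]),len(X), 'expected rim z .2275'); Z=X[X[:,2]>.224]; print(len(Z),(Z.min(0)+Z.max(0))/2 if len(Z) else '')
cv2.imwrite('pics/c20.png',np.hstack([cv2.resize(a['pixels'],(400,300)),cv2.resize(b['pixels'],(400,300))]))
cv2.imwrite('pics/c20b.png',np.hstack([cv2.resize(a['pixels'][110:190,190:270],(400,400),interpolation=cv2.INTER_CUBIC),cv2.resize(b['pixels'][75:165,260:350],(400,400),interpolation=cv2.INTER_CUBIC)]))
```

```text
t 20.75 pos [0.463  0.0113 0.3148] jaw -2.1547021204588632 q [-0.1433  0.1688  1.5151  0.0028  1.4587  2.0111] open 0.09201185229510644 F [-0.1534  0.669  -0.706 ] tilt [-0.0006  0.0029 -1.    ]
slide mm [  14.7785 -106.0422 -108.4969]
top z pct [0.2112 0.2283 0.2296] 464 expected rim z .2275
142 [0.6118 0.039  0.2286]
top z pct [0.2044 0.2263 0.2293] 1472 expected rim z .2275
231 [0.6123 0.0384 0.2276]
```

View pics/c20.png

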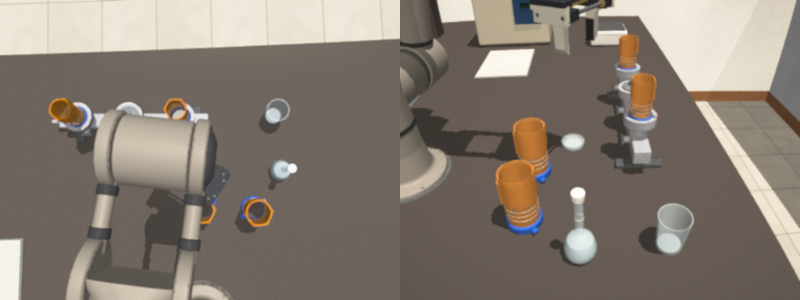

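View pics/c20b.png

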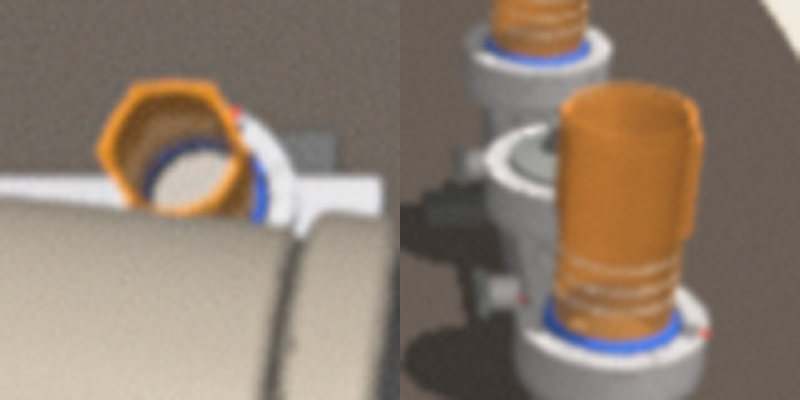

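The funnel stands upright with its rim at about 228 mm, the same as the other locked funnel. It is centred on the head, and no lugs show in the slots.

```bash
python3 -c "
from cell import job; print(job.hand_in())"
```

```text
the job is handed in; nothing more can be done
None
```

The small amber funnel is locked on the free head of the manifold, the gripper has let go and moved clear, and the job is handed in at about 21 s.

**What I did:** I gripped the funnel on its flats. In the hand it leaned a little, so I gave it a half turn (the lugs don't mind) to reduce the lean. I lowered the lugs into the slots at the red marks and pressed the seal about 7 mm, with under 10 N. I then turned it clockwise until the torque rose to 0.63 N·m at the stop, backed off to the middle of the notches and let it rise before opening.

**What the last checks showed:**
- **Notches:** as it rose, the push on the hand fell from about 4 N to zero within 1 mm, at the height expected for the notches.
- **Height and centring:** the rim measures 228 to 229 mm in the two cameras, where 227.5 mm is expected when locked. It sits within about 1 mm of the head's centre.
- **Slots:** the one slot in clear view is empty, so the lugs are under the lip.
- **Other things:** the flask, beaker and dish looked unmoved in the last pictures.

**What disagreed or was not tested:**
- **Camera mismatch:** the outline fit from the side camera was 5 to 8 mm off in y and up to 0.07 rad off in yaw. I relied on the depth readings and feel instead.
- **Tilt estimate:** my calculated tilt of the funnel in the hand rose to about 0.03 rad while pressing, but it looks upright after release.
- **No pull test:** I did not tug or turn the funnel to test the lock after letting go.

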